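Close and pack the preserve jars

TASK

Get the jars on the packing bench ready to go: screw each jar's cap fully home before you lift that jar, then stand all the jars upright in the wooden tray in one straight row down its middle, square to the tray, the first flush against the green end board and each next one pushed flush against the one before so that no gaps are left. When all the jars are in, butt the wooden block flush against the last jar, standing on the tray floor across the tray with its grip ridge up and running along the row; leave the caps tight and the other things on the bench where they are.

Things in the scene. Friction and masses are not known exactly. Their poses are not given: they have to be found in the camera images.
- tray: Low plywood packing tray fixed to the bench, inner space 390 mm (along its y) by 110 mm (x), floor top 8 mm above the bench; side walls and plain -y end wall 34 mm high, 10-12 mm thick; the end board at its +y end is painted green, 56 mm high. Origin: centre of the underside.
- tray_end (a point): Point at the foot of the green end board: on its inner face, middle of the tray's width, on the tray floor. Axes as the tray's: the row of jars runs from here towards -y.
- jar_a: Loose square white jar with a coloured band, body 70 x 70 mm in plan and 70 mm high, about 0.55 kg with its cap, 124 mm tall in all. Origin: centre of the underside, z up, x and y square to its sides; a red mark sits on the shoulder at its +x side. May be absent.
- cap_a (a joint): Turn of jar_a's captive screw cap about the jar's upright axis, rad: 0 = fully home (against its stop), positive = unscrewed that far (anticlockwise from above), up to 2.6; clockwise tightens. The wing lies at the jar's yaw + this angle; its red end is above the jar's red mark when home. The cap does not come off: the jar can be lifted by it.
- grip_a (a point): Middle of the wing of jar_a's cap, 112 mm above the jar's underside; x along the wing (red end +x). Cap: grey disc 62 mm across, 78 to 94 mm above the jar's underside, with a black wing on top 56 mm long, 22 mm thick, from 94 to 124 mm.
- jar_b: Loose square white jar with a coloured band, body 70 x 70 mm in plan and 70 mm high, about 0.55 kg with its cap, 124 mm tall in all. Origin: centre of the underside, z up, x and y square to its sides; a red mark sits on the shoulder at its +x side. May be absent.
- cap_b (a joint): Turn of jar_b's captive screw cap about the jar's upright axis, rad: 0 = fully home (against its stop), positive = unscrewed that far (anticlockwise from above), up to 2.6; clockwise tightens. The wing lies at the jar's yaw + this angle; its red end is above the jar's red mark when home. The cap does not come off: the jar can be lifted by it.
- grip_b (a point): Middle of the wing of jar_b's cap, 112 mm above the jar's underside; x along the wing (red end +x). Cap: grey disc 62 mm across, 78 to 94 mm above the jar's underside, with a black wing on top 56 mm long, 22 mm thick, from 94 to 124 mm.
- jar_c: Loose square white jar with a coloured band, body 70 x 70 mm in plan and 70 mm high, about 0.55 kg with its cap, 124 mm tall in all. Origin: centre of the underside, z up, x and y square to its sides; a red mark sits on the shoulder at its +x side. May be absent.
- cap_c (a joint): Turn of jar_c's captive screw cap about the jar's upright axis, rad: 0 = fully home (against its stop), positive = unscrewed that far (anticlockwise from above), up to 2.6; clockwise tightens. The wing lies at the jar's yaw + this angle; its red end is above the jar's red mark when home. The cap does not come off: the jar can be lifted by it.
- grip_c (a point): Middle of the wing of jar_c's cap, 112 mm above the jar's underside; x along the wing (red end +x). Cap: grey disc 62 mm across, 78 to 94 mm above the jar's underside, with a black wing on top 56 mm long, 22 mm thick, from 94 to 124 mm.
- jar_d: Loose square white jar with a coloured band, body 70 x 70 mm in plan and 70 mm high, about 0.55 kg with its cap, 124 mm tall in all. Origin: centre of the underside, z up, x and y square to its sides; a red mark sits on the shoulder at its +x side. May be absent.
- cap_d (a joint): Turn of jar_d's captive screw cap about the jar's upright axis, rad: 0 = fully home (against its stop), positive = unscrewed that far (anticlockwise from above), up to 2.6; clockwise tightens. The wing lies at the jar's yaw + this angle; its red end is above the jar's red mark when home. The cap does not come off: the jar can be lifted by it.
- grip_d (a point): Middle of the wing of jar_d's cap, 112 mm above the jar's underside; x along the wing (red end +x). Cap: grey disc 62 mm across, 78 to 94 mm above the jar's underside, with a black wing on top 56 mm long, 22 mm thick, from 94 to 124 mm.
- block: Loose wooden packing block, 50 mm thick along its x, 84 mm along its y, 45 mm high, with a yellow grip ridge on top in the middle, 50 mm long along x, 24 mm thick along y, from 45 to 75 mm above the underside. Origin: centre of the underside. 0.2 kg.
- mushroom_1: Brown mushroom, 50 mm tall; a bystander. Origin: middle of the underside.
- mushroom_2: Brown mushroom, 45 mm tall; a bystander. Origin: middle of the underside.
- punnet: Blue punnet of mushrooms, 140 x 100 x 65 mm; a bystander. Origin: middle of the underside.
- squash: Yellow oblong squash, 200 mm long, 105 mm thick; a bystander. Origin: middle of the underside.
- tape: Roll of brown tape lying flat, 90 mm across, 30 mm high; a bystander. Origin: middle of the underside.
- spray: Green bottle, 66 mm across, 170 mm tall; a bystander. Origin: middle of the underside.
- veg_brush: Hand brush lying flat; a bystander. Origin: middle of the underside.

How it is judged:
By the outcome, as a careful person would: the job done as asked, in the order asked, and still so for the second after the job is handed in, with the robot touching nothing.
Of jar_a, jar_b, jar_c, jar_d only 3 to 4 are there at a start; the rules pass over those that are not, and their reading is None.
At some moment in a run one of jar_a, jar_b, jar_c, jar_d, block may be knocked a few centimetres aside while the robot is not near it.
It also fails if it takes over 210 s, if anything falls off the work surface, if the arm or the gripper's body presses on something with over 40 N, if the wrist force passes 120 N, or if a joint passes its speed limit or range.

ROBOT

A 6-joint arm with a two-finger parallel gripper is mounted at the origin on the work surface. World frame = base frame: x ahead of the robot, y to its left, z up, the work surface at z = 0. Lengths are in m, angles in rad, forces in N, time in s.
With the tool pointing down it reaches from about 0.35 to 0.975 m from the base axis. Payload 7.1 kg.
Tool frame: the origin (TCP) lies at the very end of the fingers, on their centre line; the grasp point (between the pads) lies 19 mm behind it; z points along the fingers, x is the direction in which the jaws open and shut, and the axes are right-handed (so a half turn about z gives the same grasp; the last joint's range is limited). The gripper opens to 88 mm and grips with 3 to 60 N. Pads are 20 mm wide; open, the fingers measure 115 mm over their backs; the gripper's body (75 mm by 178 mm) begins 61 mm behind the grasp point.
Start: joints at [-1.238, 0.423, 1.63, -0, 1.089, -0.019], TCP at [0.215, -0.587, 0.223] pointing down, gripper open.
Joint ranges: [-3, 3], [-0.9, 2.11], [0.09, 2.58], [-1.31, 4.45], [0.11, 2.69], [-2.54, 2.54]. Speed limits (rad/s): [2.39, 2.39, 3.01, 3.14, 3.14, 3.14].

INTERFACE

Orientations are given as a unit quaternion [x, y, z, w].
In Python, from bench import ctrl gives the robot as it stands.
- The arm moves only by the tool move_arm, never from a script. Its argument "moves" is a list of rows, each an object with "dp": the shift along the tool's x, y, z scaled (see below), a list of three; "rot": the turn, a rotation vector about the tool's x, y, z scaled (see below), a list of three. A call has 1 to 12 rows; each row is the pose to reach, as a shift and turn from the pose commanded when the call began, along the tool's axes at that moment; what a row does not reach only later rows make up. The controller multiplies each number of a shift by 500 mm and each number of a turn by 120 degrees. A row lasts 1/12 s, in which the tool goes at most 41.7 mm and 7.16 degrees, less where a joint would pass 70% of its speed; a pose out of reach is approached as far as the arm can. A call with a number of a shift or a turn outside -1 to 1 is refused whole. A call with a gripper value outside its range is refused whole. "gripper" is the opening, from 0 (shut) to 1 (fully open), set as the call begins (left out, the last holds). The fingers move at their own pace and stop on an object; "force" is the grip in N (left out, the last holds). Time passes only in rows, so rows that repeat a pose let the fingers close. It gives the time, the measured TCP pose, the force and the opening at its end, in the units of the state.
- ctrl.sense(): the state, without advancing time (a new reading comes with each control period).
- ctrl.capture(name): name is "side" or "top"; returns a dict with "pixels" (384x512x3 uint8, red, green, blue), "mtx" (3x3 intrinsics, pixels), "world_from_camera" (4x4, takes a point from camera to world coordinates). Camera axes: x right, y down, z forward; pixel columns grow to the right and rows downward; lengths in m; the calibration is good to about 2 mm. A picture is of the moment at which its call begins. There is no depth.
- ctrl.finish_job(): hands the job in, once; it reports no verdict.
The state is a dict: "time": time; "joints": joint angles; "qd": joint speeds; "joint_efforts": joint torques, N m; "eef_pos": TCP position; "tool_rot": TCP orientation; "ft_force": force on the tool from outside, world axes, zero at the start; "ft_torque": the same for the moment, N m; "width": finger opening in m.
Only numpy, scipy, OpenCV 4.12 (cv2) and the standard library are available. Lean on these libraries where they do the work, as an engineer would, in place of code of your own. Each camera call takes 0.05 s, during which the arm holds its last target.

## Working session

There is one attempt and no reset: what is moved stays moved. The work goes in short steps, Python scripts to look and compute and a tool call to move; the robot and the scene stay as the last step left them, time stands still between calls to the robot, and variables do not carry over. Pictures are saved under pics/ and viewed, and the job is handed in when it is done.

Besides the shell and the picture viewer there is one more tool, called after "Call:" as name(argument=value, ...), one argument or row to a line, values as JSON. move_arm: Moves the arm, as the interface text tells. Its arguments: {"type":"object","properties":{"moves":{"type":"array"},"gripper":{"type":"number"},"force":{"type":"number"}},"required":["moves"]}

```bash
ls; mkdir -p pics
python3 - <<'E'
from bench import ctrl
import cv2,numpy as np
s=ctrl.sense(); print(s)
for n in("top","side"):
    c=ctrl.capture(n); cv2.imwrite(f"pics/{n}0.png",c["pixels"][:,:,::-1]); print(n,c["mtx"].tolist(),np.round(c["world_from_camera"],4).tolist())
E
```

```text
pics
{'time': 0.0, 'joints': array([-1.23799870e+00,  4.23821196e-01,  1.63066150e+00,  1.02263540e-05,
        1.08857164e+00, -1.89861618e-02]), 'qd': array([ 0.00114692, -0.00025603, -0.00175201,  0.00155308,  0.00130644,
        0.00047974]), 'joint_efforts': array([ 7.04913364e-04, -5.44628692e+01, -2.73662835e+01,  6.43215654e-02,
        2.27638136e-02, -1.18014482e-04]), 'eef_pos': array([ 0.2152192 , -0.58620921,  0.22192514]), 'tool_rot': array([ 8.19929181e-01, -5.72464500e-01, -5.88526825e-04, -4.33344230e-04]), 'ft_force': array([ 0.46280425,  0.10461058, -0.62039071]), 'ft_torque': array([ 0.00464273, -0.00516686, -0.01991737]), 'width': 0.0875047959676639}
top [[376.8302721014435, 0.0, 257.8932424973235], [0.0, 376.8302721014435, 192.26992852893724], [0.0, 0.0, 1.0]] [[-0.0076, -0.9921, 0.1251, 0.45], [-0.9994, 0.0117, 0.032, 0.0111], [-0.0332, -0.1248, -0.9916, 1.2234], [0.0, 0.0, 0.0, 1.0]]
side [[354.60651640268435, 0.0, 251.02616852099507], [0.0, 354.60651640268435, 189.75273777507812], [0.0, 0.0, 1.0]] [[-0.9746, -0.1118, 0.194, 0.3772], [-0.2231, 0.5606, -0.7975, 0.9359], [-0.0196, -0.8205, -0.5713, 0.7504], [0.0, 0.0, 0.0, 1.0]]
```

View pics/top0.png

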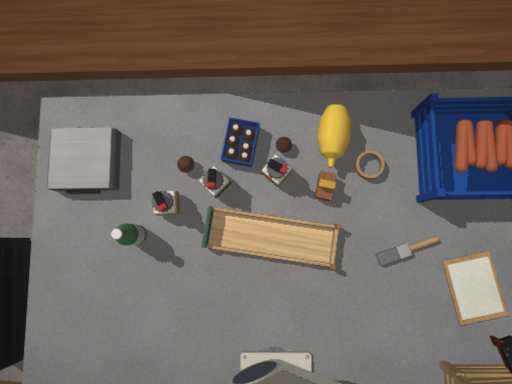

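View pics/side0.png

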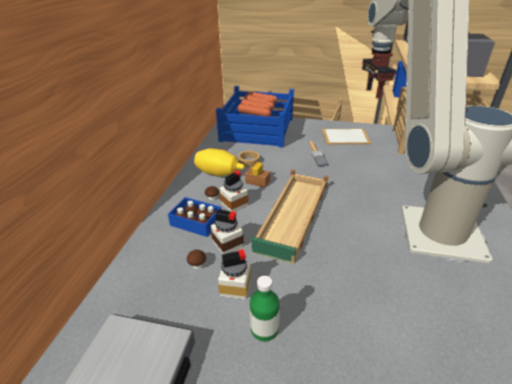

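Top view: three jars at about (165,203), (214,181) and (277,170), the block at (326,185), and the tray running from (208,225) to (337,245) with its green end on the left. I'll enlarge these.

```bash
cat > h.py <<'E'
import cv2,numpy as np
from bench import ctrl
def crop(im,u0,v0,w,h,s,name):
    c=im[v0:v0+h,u0:u0+w,::-1]; c=cv2.resize(c,None,fx=s,fy=s,interpolation=cv2.INTER_CUBIC)
    st=10
    for u in range(-(-u0//st)*st,u0+w,st):
        cv2.line(c,(int((u-u0+.5)*s),0),(int((u-u0+.5)*s),6),(0,255,255),1); cv2.putText(c,str(u),(int((u-u0+.5)*s)-10,18),0,.38,(0,255,255),1)
    for v in range(-(-v0//st)*st,v0+h,st):
        cv2.line(c,(0,int((v-v0+.5)*s)),(6,int((v-v0+.5)*s)),(0,255,255),1); cv2.putText(c,str(v),(8,int((v-v0+.5)*s)+4),0,.38,(0,255,255),1)
    cv2.imwrite(f"pics/{name}.png",c)
def ray(c,u,v):
    d=np.array([(u-c["mtx"][0,2])/c["mtx"][0,0],(v-c["mtx"][1,2])/c["mtx"][1,1],1.]); M=np.array(c["world_from_camera"])
    return M[:3,3],M[:3,:3]@d
def pt(c,u,v,z):
    o,d=ray(c,u,v); return o+d*(z-o[2])/d[2]
def proj(c,P):
    M=np.linalg.inv(np.array(c["world_from_camera"])); P=np.atleast_2d(P); q=P@M[:3,:3].T+M[:3,3]; q=q@np.array(c["mtx"]).T; return q[:,:2]/q[:,2:]
E
python3 - <<'E'
from h import *
c=ctrl.capture("top"); im=c["pixels"]
crop(im,140,145,80,75,9,"z1"); crop(im,250,145,90,60,8,"z2"); crop(im,195,200,150,75,5,"z3")
c=ctrl.capture("side"); im=c["pixels"]
crop(im,190,160,100,75,8,"z4"); crop(im,190,205,80,100,6,"z5")
E
```

```text
(no output)
```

View pics/z1.png

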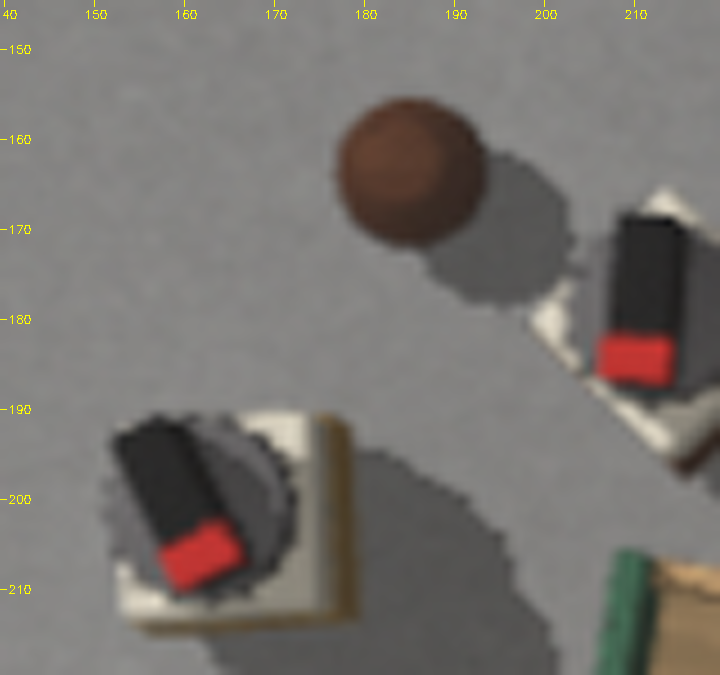

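View pics/z2.png

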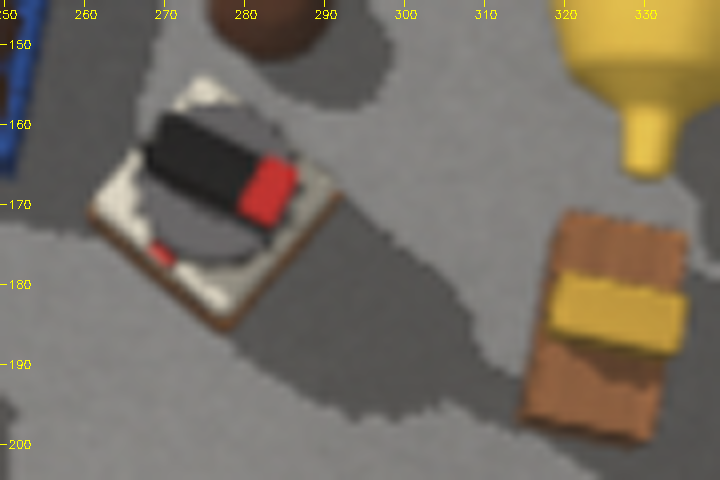

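View pics/z3.png

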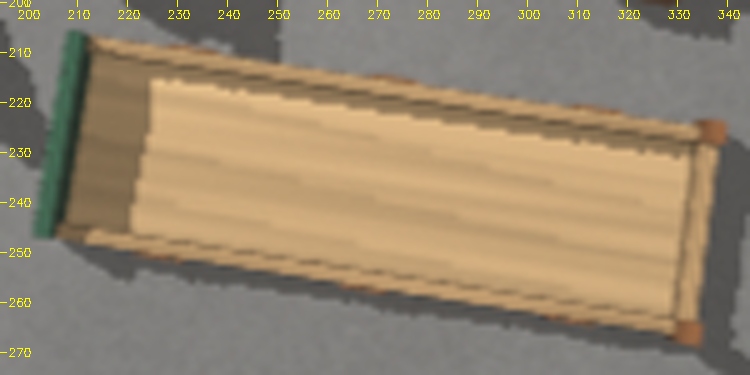

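View pics/z4.png

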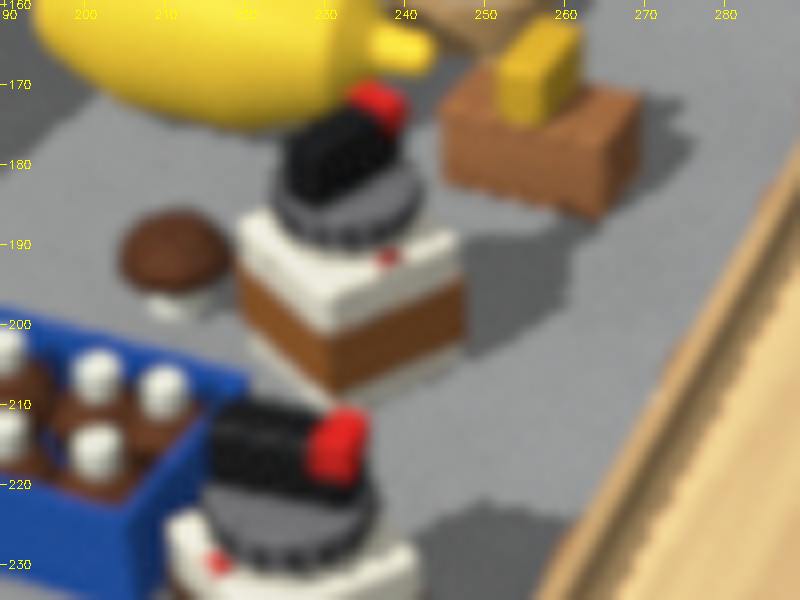

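View pics/z5.png

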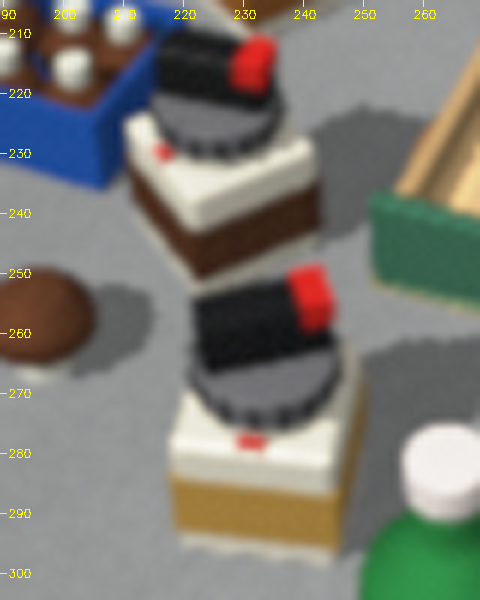

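Three jars (ochre, dark brown, brown) with caps about 2 rad open. Now I'll fit the poses to the corner readings from both views.

```bash
cat > fit.py <<'E'
from h import *
from scipy.optimize import least_squares
def R(a): return np.array([[np.cos(a),-np.sin(a)],[np.sin(a),np.cos(a)]])
def fit(obs,x0):
    # obs: list (cam, [local x,y,z], u,v)
    def r(p):
        out=[]
        for c,L,u,v in obs:
            w=np.r_[p[:2]+R(p[2])@L[:2],L[2]]; out+=list(proj(c,w)[0]-[u,v])
        return out
    s=least_squares(r,x0,loss="soft_l1"); return s.x,np.sqrt(np.mean(np.square(r(s.x)))),np.round(r(s.x),1)
def draw(im,c,p,L,z,col,s,u0,v0):
    P=np.array([np.r_[p[:2]+R(p[2])@np.array(l),z] for l in L]); q=(proj(c,P)-[u0,v0]+.5)*s
    cv2.polylines(im,[q.astype(int)],True,col,1)
E
cat > est.py <<'E'
from fit import *
t=ctrl.capture("top"); s=ctrl.capture("side"); print(ctrl.sense()["time"])
k=lambda x,y,u0,v0,sc:(x/sc+u0-.5,y/sc+v0-.5)
# wings: black-end-left.. order: (-28,+11)... use centre only plus ends
def wing(c,pts):  # pts: black end a,b ; red end a,b (around loop: blackL, blackR?, ...)
    return pts
W=lambda bl,br,rr,rl:[(bl,(-.028,.011)),(br,(-.028,-.011)),(rr,(.028,-.011)),(rl,(.028,.011))]
z1=lambda x,y:k(x,y,140,145,9); z2=lambda x,y:k(x,y,250,145,8); z4=lambda x,y:k(x,y,190,160,8); z5=lambda x,y:k(x,y,190,205,6)
wings={'P':W(z1(180,420),z1(112,440),z1(178,590),z1(240,550)),'Q':W(z1(688,218),z1(618,215),z1(598,380),z1(673,387)),
'R':W(z2(172,110),z2(147,165),z2(270,230),z2(298,168))}
for n,a in(('P',-2.7),('Q',3.1),('R',-1.8)):
    c0=pt(t,*np.mean([w[0] for w in wings[n]],0),.124)
    obs=[(t,(*l,.124),*uv) for uv,l in wings[n]]
    for aa in (a,):
        x,e,r=fit(obs,[c0[0],c0[1],aa]); print("wing",n,np.round(x,4),round(e,2),r)
h=.035
bod={'P':([.4,.3,1.57],[(t,(-h,-h,.07),*z1(325,612)),(t,(h,-h,.07),*z1(118,612)) if 0 else None,
  (s,(h,h,.07),*z5(172,438)),(s,(h,-h,.07),*z5(335,458)),(s,(h,h,0),*z5(182,545)),(s,(h,-h,0),*z5(330,560))])}
# generic local corners by world dir are easier: define with yaw near 90(P),45(Q),135(R)
B={'P':([.5,.26,1.57],[(s,(h,h,.07),*z5(172,438)),(s,(h,-h,.07),*z5(335,458)),(s,(h,h,0),*z5(182,547)),(s,(h,-h,0),*z5(330,560)),
   (t,(-h,h,.07),*z1(118,612)) if 0 else (t,(-h,-h,.07),*z1(320,412)),(t,(h,h,.07) if 0 else (-h,h,.07),*z1(0,0)) if 0 else None,
   ]),}
def lc(yaw,wx,wy,z): # corner whose world direction ~ (wx,wy)
    best=max([(sx*h,sy*h) for sx in(1,-1) for sy in(1,-1)],key=lambda l:(R(yaw)@np.array(l))@np.array([wx,wy])); return (*best,z)
Y={'P':1.57,'Q':.75,'R':2.3}
O={'P':[(s,1,1,.07,z5(172,438)),(s,-1,1,.07,z5(335,458)),(s,1,1,0,z5(182,547)),(s,-1,1,0,z5(330,560)),(t,1,-1,.07,z1(318,412)),(t,-1,-1,.07,z1(322,612)),(t,-1,1,.07,z1(120,612)),(t,-1,-1,0,z1(358,622))],
'Q':[(s,1,0,.07,z5(127,125)),(s,-1,0,.07,z5(312,148)),(s,0,1,0,z5(205,288)),(t,1,0,.07,z1(660,188)),(t,0,1,.07,z1(532,320)),(t,-1,0,.07,z1(685,455))],
'R':[(s,1,0,.07,z4(238,222)),(s,-1,0,.07,z4(460,238)),(s,0,1,0,z4(335,402)),(t,1,0,.07,z2(203,75)),(t,0,1,.07,z2(90,203)),(t,-1,0,.07,z2(230,318)),(t,0,-1,.07,z2(338,190))]}
for n in'PQR':
    obs=[(c,lc(Y[n],a,b,z),*uv) for c,a,b,z,uv in O[n]]
    c0=pt(t,*np.mean([w[0] for w in wings[n]],0),.124)
    x,e,r=fit(obs,[c0[0],c0[1],Y[n]]); print("body",n,np.round(x,4),round(e,2),r)
# block
b=[(t,(-.025,.042,.045),*z2(690,0)) for _ in()]
blk=[(t,(.025,.042,.045),z2(565,212)),(t,(-.025,.042,.045),z2(690,232)),(t,(-.025,-.042,.045),z2(650,440)),(t,(.025,-.042,.045),z2(522,420)),
 (t,(.025,.012,.075),z2(562,272)),(t,(-.025,.012,.075),z2(688,295)),(t,(-.025,-.012,.075),z2(682,352)),(t,(.025,-.012,.075),z2(550,325)),
 (s,(.025,-.042,0),z4(600,220)),(s,(.025,-.042,.045),z4(605,148)),(s,(.025,.042,.045),z4(443,110)),(s,(.025,.042,0),z4(446,182))]
# block x along ridge ~ image left (+y): yaw ~ 90 => local y -> -x world
blk=[(c,(l[0],-l[1],l[2]),*uv) for c,l,uv in blk]
x,e,r=fit(blk,[.5,-.2,1.5]); print("block",np.round(x,4),round(e,2),r)
z3=lambda x,y:k(x,y,195,200,5)
T=[((.067,.195,.034) if 0 else None)]
for nm,(x,y),z in(("NWgreenTopOut",(68,30),.056),("SWgreenTopOut",(33,236),.056),("greenTopIn N",(90,38),.056),("greenTopIn S",(55,237),.056),("endwall NE in floor",(686,157),.008),("SE in floor",(676,320),.008),("wallNE in top",(692,140),.034),("wall SE in top",(675,322),.034),("NE out",(727,120),.034),("SE out",(700,345),.034)):
    print(nm,np.round(pt(t,*z3(x,y),z),4))
E
python3 est.py
```

```text
0.3
wing P [ 0.5689  0.3391 -2.707 ] 0.69 [-0.7 -1.1  0.2 -0.2  0.3  0.1  0.1  1.4]
wing Q [0.6336 0.1853 3.0483] 0.28 [-0.2  0.1  0.2 -0.1  0.5  0.1 -0.5 -0.1]
wing R [ 0.6678 -0.0113 -2.0466] 0.62 [-0.6 -0.1 -0.8 -0.4  0.8 -0.2  0.6  0.9]
body P [0.5704 0.3388 1.5855] 0.87 [-0.7 -0.  -0.4  0.9 -0.3  0.1  1.3  2.3  0.8 -0.4  0.2 -0.1  0.2  0.4
  1.6  0.3]
body Q [0.6375 0.1839 0.8387] 1.19 [-0.8 -0.5  1.3 -1.   0.2  3.1  0.7 -1.6 -0.2  0.4 -0.6  0.1]
body R [ 0.6685 -0.0102  2.4211] 1.13 [-0.   0.   0.9  0.2  0.2  3.9  0.4 -0.7 -0.1  0.1 -0.4  0.2  0.7 -0.7]
block [ 0.6191 -0.164   1.3597] 0.5 [ 0.1 -0.4  0.1  0.2  0.3  0.1  0.5 -0.5 -0.1 -0.2  0.3  0.1 -0.3  0.5
  0.   0.7  0.5  1.3 -0.1  0.2 -0.6  0.1 -0.6  1.1]
NWgreenTopOut [0.5575 0.2047 0.056 ]
SWgreenTopOut [0.4302 0.2253 0.056 ]
greenTopIn N [0.5523 0.1909 0.056 ]
greenTopIn S [0.4295 0.2116 0.056 ]
endwall NE in floor [ 0.4764 -0.1843  0.008 ]
SE in floor [ 0.374  -0.1748  0.008 ]
wallNE in top [ 0.4864 -0.1842  0.034 ]
wall SE in top [ 0.3745 -0.1702  0.034 ]
NE out [ 0.4986 -0.2064  0.034 ]
SE out [ 0.3604 -0.185   0.034 ]
```

```bash
cat > tr.py <<'E'
from fit import *
import sys
t=ctrl.capture("top"); s=ctrl.capture("side")
x,y,a=map(float,sys.argv[1:4])
def ov(c,u0,v0,w,h,sc,name):
    crop(c["pixels"],u0,v0,w,h,sc,name); im=cv2.imread(f"pics/{name}.png")
    for L,z,col in(([(-.055,-.195),(.055,-.195),(.055,.195),(-.055,.195)],.008,(255,0,0)),([(-.055,-.195),(.055,-.195),(.055,.195),(-.055,.195)],.034,(0,0,255)),([(-.067,.195),(.067,.195)],.056,(255,0,255)),([(-.065,-.205),(.065,-.205),(.065,.195),(-.065,.195)],0.034,(255,255,0))):
        draw(im,c,(x,y,a),L,z,col,sc,u0,v0)
    cv2.imwrite(f"pics/{name}.png",im)
ov(t,195,200,80,60,10,sys.argv[4]+"a"); ov(t,270,215,75,60,10,sys.argv[4]+"b"); ov(s,250,165,85,100,6,sys.argv[4]+"c")
E
python3 tr.py 0.4605 0.0075 -0.159 tr1
```

```text
(no output)
```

View pics/tr1a.png

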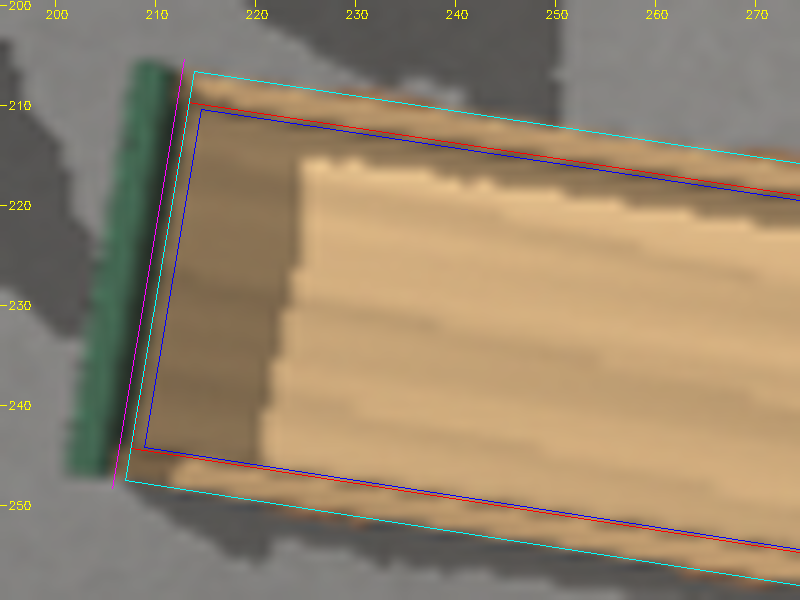

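View pics/tr1b.png

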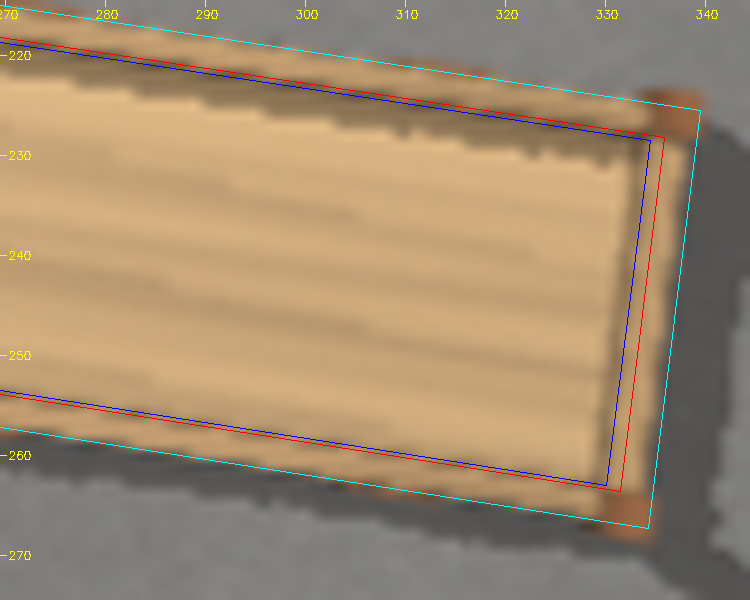

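View pics/tr1c.png

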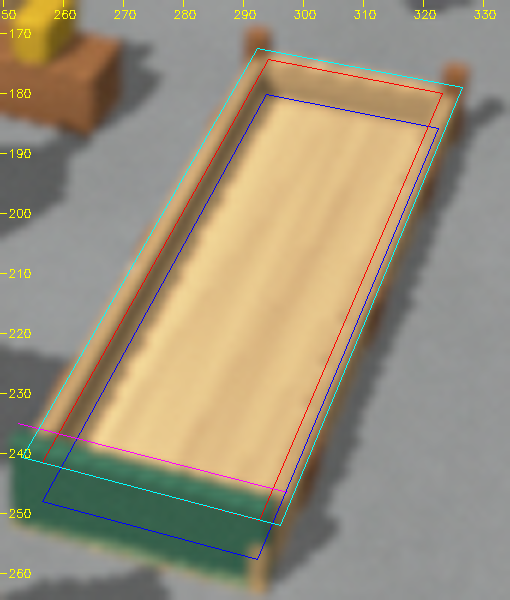

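```bash
python3 tr.py 0.4610 0.0128 -0.158 tr2
```

```text
(no output)
```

View pics/tr2a.png

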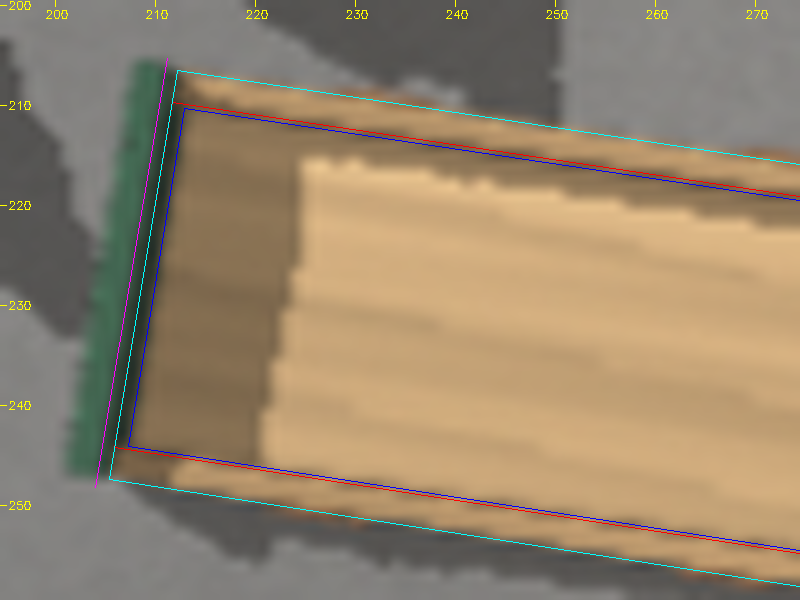

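View pics/tr2b.png

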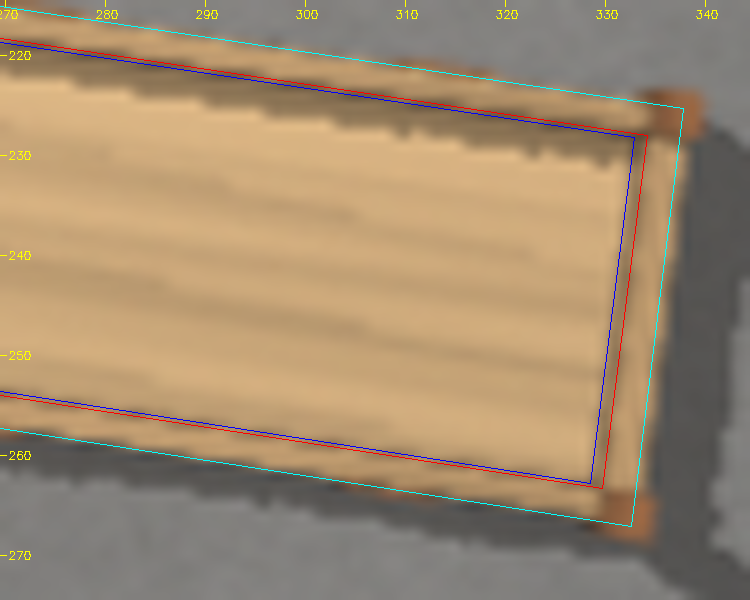

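View pics/tr2c.png

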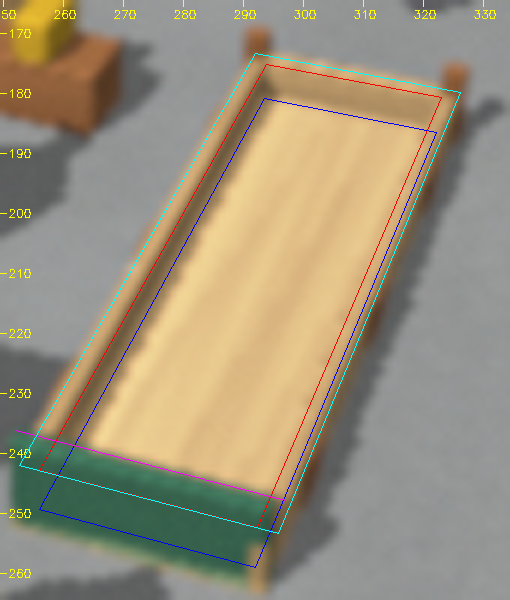

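Fits agree: the cap angles are about 1.99, 2.21 and 1.82 rad. Next is a helper that converts targets into move numbers.

```bash
cat > plan.py <<'E'
# usage: plan.py x y z theta [x y z theta ...]  ; prints dp, rot per waypoint from measured pose
import sys,numpy as np
from scipy.spatial.transform import Rotation as Ro
from bench import ctrl
s=ctrl.sense(); p=np.array(s["eef_pos"]); q=Ro.from_quat(s["tool_rot"]); M=q.as_matrix()
th=np.arctan2(M[1,0],M[0,0])
print("t",round(s["time"],2),"pos",np.round(p,4),"th",round(th,4),"tilt",np.round(M[:2,2],4),"j",np.round(s["joints"],2),"F",np.round(s["ft_force"],1),"T",np.round(s["ft_torque"],2),"w",round(s["width"],4))
a=list(map(float,sys.argv[1:]))
for i in range(0,len(a),4):
    t=np.array(a[i:i+3]); h=a[i+3]
    D=np.array([[np.cos(h),np.sin(h),0],[np.sin(h),-np.cos(h),0],[0,0,-1]])
    r=Ro.from_matrix(M.T@D).as_rotvec(degrees=True)/120
    print("dp",np.round(M.T@(t-p)/.5,4).tolist(),"rot",np.round(r,4).tolist())
E
python3 plan.py 0.40 -0.13 0.24 0.39
python3 - <<'E'
from h import *
t=ctrl.capture("top"); print(pt(t,118,234,.17))
E
```

```text
t 0.5 pos [ 0.2154 -0.5867  0.2226] th -1.219 tilt [-0.      0.0001] j [-1.24  0.42  1.63  0.    1.09 -0.02] F [0.4 1.  0. ] T [-0.06 -0.02 -0.01] w 0.0878
dp [-0.7302, -0.6614, -0.0347] rot [-0.0, 0.0, -0.7682]
[0.46918415 0.43993588 0.17      ]
```

Call:
move_arm(
  moves=[
    {"dp": [-0.73, -0.661, -0.035], "rot": [0, 0, -0.768]},
    {"dp": [-0.73, -0.661, -0.035], "rot": [0, 0, -0.768]},
    {"dp": [-0.73, -0.661, -0.035], "rot": [0, 0, -0.768]},
    {"dp": [-0.73, -0.661, -0.035], "rot": [0, 0, -0.768]},
    {"dp": [-0.73, -0.661, -0.035], "rot": [0, 0, -0.768]},
    {"dp": [-0.73, -0.661, -0.035], "rot": [0, 0, -0.768]},
    {"dp": [-0.73, -0.661, -0.035], "rot": [0, 0, -0.768]},
    {"dp": [-0.73, -0.661, -0.035], "rot": [0, 0, -0.768]},
    {"dp": [-0.73, -0.661, -0.035], "rot": [0, 0, -0.768]},
    {"dp": [-0.73, -0.661, -0.035], "rot": [0, 0, -0.768]},
    {"dp": [-0.73, -0.661, -0.035], "rot": [0, 0, -0.768]},
    {"dp": [-0.73, -0.661, -0.035], "rot": [0, 0, -0.768]},
  ],
  gripper=0.6,
)

```text
time: 1.55
eef_pos: [0.4004, -0.1278, 0.2407]
tool_rot: [0.99, 0.143, 0.0, 0.0]
ft_force: [0.5, -0.1, -0.1]
width: 0.0528
```

```bash
python3 plan.py 0.5695 0.339 0.20 2.005
```

```text
t 1.55 pos [ 0.4004 -0.1278  0.2407] th 0.2876 tilt [ 0.001  -0.0001] j [-0.34  0.09  2.04  0.    1.01 -0.63] F [ 0.5 -0.1 -0.1] T [-0.06 -0.1   0.  ] w 0.0528
dp [0.5891, -0.7994, 0.0816] rot [0.0005, -0.0002, -0.82]
```

Call:
move_arm(
  moves=[
    {"dp": [0.589, -0.8, 0.08], "rot": [0, 0, -0.82]},
    {"dp": [0.589, -0.8, 0.08], "rot": [0, 0, -0.82]},
    {"dp": [0.589, -0.8, 0.08], "rot": [0, 0, -0.82]},
    {"dp": [0.589, -0.8, 0.08], "rot": [0, 0, -0.82]},
    {"dp": [0.589, -0.8, 0.08], "rot": [0, 0, -0.82]},
    {"dp": [0.589, -0.8, 0.08], "rot": [0, 0, -0.82]},
    {"dp": [0.589, -0.8, 0.08], "rot": [0, 0, -0.82]},
    {"dp": [0.589, -0.8, 0.08], "rot": [0, 0, -0.82]},
    {"dp": [0.589, -0.8, 0.08], "rot": [0, 0, -0.82]},
    {"dp": [0.589, -0.8, 0.08], "rot": [0, 0, -0.82]},
    {"dp": [0.589, -0.8, 0.08], "rot": [0, 0, -0.82]},
    {"dp": [0.589, -0.8, 0.08], "rot": [0, 0, -0.82]},
  ],
)

```text
time: 2.55
eef_pos: [0.5723, 0.3382, 0.2]
tool_rot: [0.626, 0.779, 0.0, 0.0]
ft_force: [1.1, 0.0, -0.4]
width: 0.0528
```

```bash
python3 plan.py 0.5695 0.339 0.16 2.005 0.5695 0.339 0.097 2.005;python3 - <<'E'
from h import *
c=ctrl.capture("top"); crop(c["pixels"],100,145,130,110,6,"a1")
E
```

```text
t 2.55 pos [0.5723 0.3382 0.2   ] th 1.7877 tilt [0.0002 0.0001] j [ 0.52  0.5   1.55 -0.    1.08 -1.27] F [ 1.1  0.  -0.4] T [ 0.04 -0.11  0.  ] w 0.0528
dp [0.0028, -0.0051, 0.08] rot [0.0001, -0.0, -0.1038]
dp [0.0028, -0.0051, 0.206] rot [0.0001, -0.0, -0.1038]
```

View pics/a1.png

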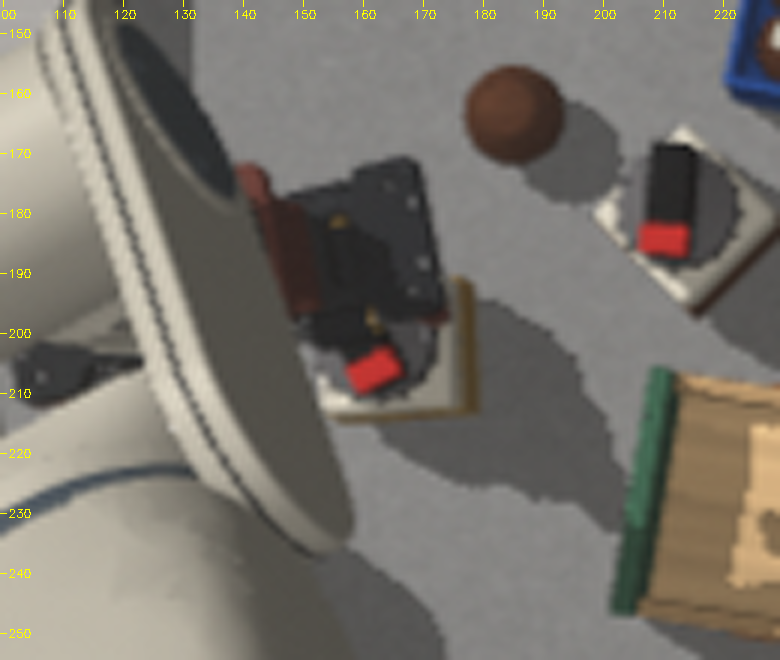

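The arm is over the ochre jar with the red wing end at about (161,206), and Q and R haven't moved. Descending.

Call:
move_arm(
  moves=[
    {"dp": [0.003, -0.005, 0.0], "rot": [0, 0, -0.104]},
    {"dp": [0.003, -0.005, 0.06], "rot": [0, 0, -0.104]},
    {"dp": [0.003, -0.005, 0.1], "rot": [0, 0, -0.104]},
    {"dp": [0.003, -0.005, 0.12], "rot": [0, 0, -0.104]},
    {"dp": [0.003, -0.005, 0.12], "rot": [0, 0, -0.104]},
  ],
)

```text
time: 3.02
eef_pos: [0.5676, 0.3359, 0.1376]
tool_rot: [0.541, 0.841, -0.002, -0.001]
ft_force: [-0.7, -0.9, 0.5]
width: 0.0527
```

```bash
python3 plan.py 0.5695 0.339 0.097 2.005;python3 - <<'E'
from h import *
c=ctrl.capture("side"); crop(c["pixels"],170,160,150,190,4,"a2")
E
```

```text
t 3.02 pos [0.5676 0.3359 0.1376] th 1.9981 tilt [-0.0041 -0.0023] j [ 0.52  0.57  1.6   0.    0.97 -1.48] F [-0.7 -0.9  0.5] T [ 0.09 -0.05 -0.05] w 0.0527
dp [0.0042, 0.0064, 0.0811] rot [-0.0022, 0.0002, -0.0033]
```

View pics/a2.png

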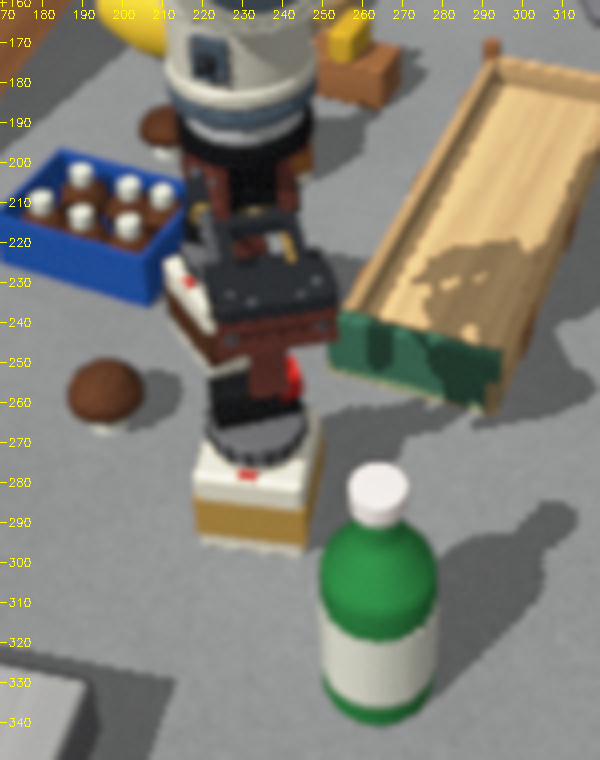

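Side view: fingers straddle the wing at about (235,250), and the bottle is well clear. Going down to grip.

Call:
move_arm(
  moves=[
    {"dp": [0.003, 0.004, 0.03], "rot": [0, 0, 0]},
    {"dp": [0.003, 0.004, 0.055], "rot": [0, 0, 0]},
    {"dp": [0.003, 0.004, 0.08], "rot": [0, 0, 0]},
    {"dp": [0.003, 0.004, 0.08], "rot": [0, 0, 0]},
    {"dp": [0.003, 0.004, 0.08], "rot": [0, 0, 0]},
  ],
)

```text
time: 3.48
eef_pos: [0.5697, 0.3385, 0.099]
tool_rot: [0.541, 0.841, -0.001, -0.0]
ft_force: [-0.1, 0.3, 0.7]
width: 0.0531
```

```bash
python3 plan.py 0.5695 0.339 0.097 2.005
```

```text
t 3.48 pos [0.5697 0.3385 0.099 ] th 1.9987 tilt [-0.0019 -0.0011] j [ 0.52  0.63  1.61 -0.    0.91 -1.48] F [-0.1  0.3  0.7] T [ 0.1  -0.13 -0.  ] w 0.0531
dp [0.001, 0.0001, 0.004] rot [-0.001, 0.0001, -0.003]
```

Close the jaws.

Call:
move_arm(
  moves=[
    {"dp": [0.0, 0.0, 0.002], "rot": [0, 0, 0]},
    {"dp": [0, 0, 0.002], "rot": [0, 0, 0]},
    {"dp": [0, 0, 0.002], "rot": [0, 0, 0]},
    {"dp": [0, 0, 0.002], "rot": [0, 0, 0]},
    {"dp": [0, 0, 0.002], "rot": [0, 0, 0]},
    {"dp": [0, 0, 0.002], "rot": [0, 0, 0]},
  ],
  gripper=0,
  force=40,
)

```text
time: 3.98
eef_pos: [0.5706, 0.3392, 0.0995]
tool_rot: [0.541, 0.841, 0.0, 0.0]
ft_force: [0.4, 1.3, 0.1]
width: 0.0219
```

```bash
python3 plan.py
```

```text
t 3.98 pos [0.5706 0.3392 0.0995] th 1.9989 tilt [0.0008 0.0006] j [ 0.52  0.62  1.61  0.    0.91 -1.48] F [0.4 1.3 0.1] T [ 0.21 -0.19  0.01] w 0.0219
```

Call:
move_arm(
  moves=[
    {"dp": [0, 0, 0.003], "rot": [0, 0, 0.05]},
    {"dp": [0, 0, 0.003], "rot": [0, 0, 0.1]},
    {"dp": [0, 0, 0.003], "rot": [0, 0, 0.15]},
    {"dp": [0, 0, 0.003], "rot": [0, 0, 0.2]},
    {"dp": [0, 0, 0.003], "rot": [0, 0, 0.25]},
    {"dp": [0, 0, 0.003], "rot": [0, 0, 0.3]},
    {"dp": [0, 0, 0.003], "rot": [0, 0, 0.35]},
    {"dp": [0, 0, 0.003], "rot": [0, 0, 0.4]},
    {"dp": [0, 0, 0.003], "rot": [0, 0, 0.45]},
    {"dp": [0, 0, 0.003], "rot": [0, 0, 0.5]},
  ],
)

```text
time: 4.82
eef_pos: [0.5713, 0.3408, 0.0994]
tool_rot: [0.89, 0.456, 0.002, -0.001]
ft_force: [-2.7, 4.4, 6.1]
width: 0.0216
```

```bash
python3 plan.py;python3 - <<'E'
from h import *
c=ctrl.capture("side"); crop(c["pixels"],200,225,80,80,8,"a3")
E
```

```text
t 4.82 pos [0.5713 0.3408 0.0994] th 0.9463 tilt [0.0027 0.0033] j [ 0.52  0.63  1.61  0.    0.9  -0.43] F [-2.7  4.4  6.1] T [ 1.01  0.17 -0.02] w 0.0216
```

View pics/a3.png

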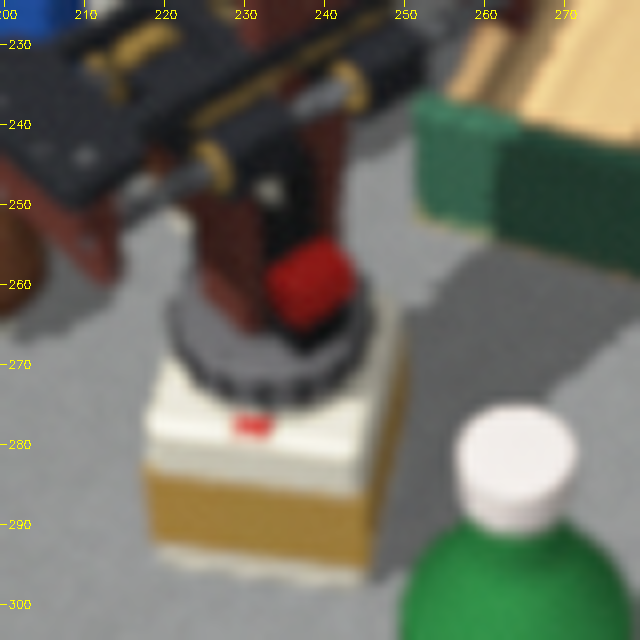

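The jar stays square while the red end comes round towards the mark. I'll continue to the stop and a little past it.

Call:
move_arm(
  moves=[
    {"dp": [0, 0, 0], "rot": [0, 0, 0.05]},
    {"dp": [0, 0, 0], "rot": [0, 0, 0.1]},
    {"dp": [0, 0, 0], "rot": [0, 0, 0.15]},
    {"dp": [0, 0, 0], "rot": [0, 0, 0.2]},
    {"dp": [0, 0, 0], "rot": [0, 0, 0.25]},
    {"dp": [0, 0, 0], "rot": [0, 0, 0.3]},
    {"dp": [0, 0, 0], "rot": [0, 0, 0.35]},
    {"dp": [0, 0, 0], "rot": [0, 0, 0.38]},
    {"dp": [0, 0, 0], "rot": [0, 0, 0.41]},
    {"dp": [0, 0, 0], "rot": [0, 0, 0.43]},
    {"dp": [0, 0, 0], "rot": [0, 0, 0.44]},
    {"dp": [0, 0, 0], "rot": [0, 0, 0.45]},
  ],
)

```text
time: 5.87
eef_pos: [0.5725, 0.3401, 0.0994]
tool_rot: [1.0, 0.004, 0.002, -0.001]
ft_force: [4.0, 1.7, 5.4]
width: 0.0219
```

```bash
python3 plan.py;python3 - <<'E'
from h import *
c=ctrl.capture("side"); crop(c["pixels"],200,225,80,80,8,"a4")
E
```

```text
t 5.87 pos [0.5725 0.3401 0.0994] th 0.0086 tilt [0.0048 0.0025] j [ 0.52  0.63  1.61 -0.    0.9   0.51] F [4.  1.7 5.4] T [ 0.23 -0.82  0.03] w 0.0219
```

View pics/a4.png

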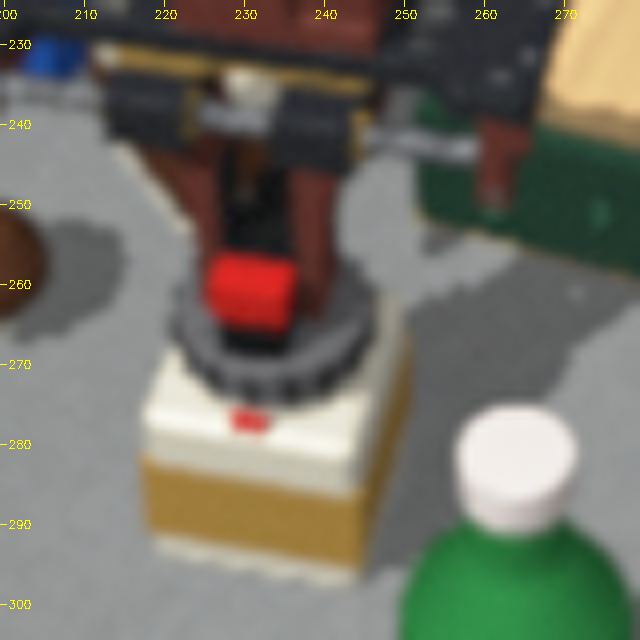

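Red end is above the mark at (232,277). Turning further to confirm the stop.

Call:
move_arm(
  moves=[
    {"dp": [0, 0, 0], "rot": [0, 0, 0.02]},
    {"dp": [0, 0, 0], "rot": [0, 0, 0.04]},
    {"dp": [0, 0, 0], "rot": [0, 0, 0.06]},
    {"dp": [0, 0, 0], "rot": [0, 0, 0.08]},
    {"dp": [0, 0, 0], "rot": [0, 0, 0.1]},
    {"dp": [0, 0, 0], "rot": [0, 0, 0.1]},
  ],
)

```text
time: 6.42
eef_pos: [0.5714, 0.3393, 0.0992]
tool_rot: [0.995, -0.101, 0.001, -0.001]
ft_force: [1.1, -0.7, 8.5]
width: 0.0218
```

```bash
python3 plan.py;python3 - <<'E'
from h import *
c=ctrl.capture("side"); crop(c["pixels"],200,225,80,80,8,"a5")
E
```

```text
t 6.42 pos [0.5714 0.3393 0.0992] th -0.2017 tilt [0.0023 0.0009] j [ 0.52  0.63  1.61 -0.    0.9   0.72] F [ 1.1 -0.7  8.5] T [-0.09 -0.11  0.06] w 0.0218
```

View pics/a5.png

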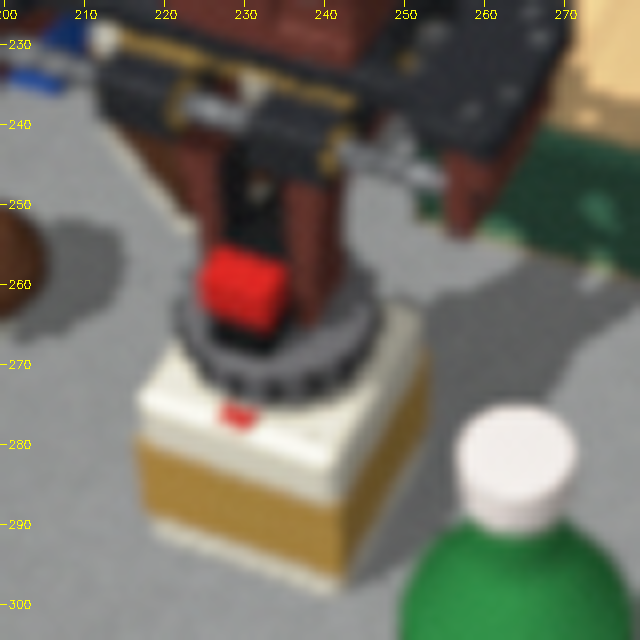

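The jar now turns with the cap and its mark follows the red end at (229,276), so cap P is home. Lift and carry.

```bash
python3 plan.py 0.5714 .3393 .19 -.2 .4853 .162 .19 -.158
```

```text
t 6.47 pos [0.5714 0.3393 0.0992] th -0.2002 tilt [0.0023 0.0009] j [ 0.52  0.63  1.61 -0.    0.9   0.72] F [ 0.8 -0.3  8.5] T [-0.12 -0.12  0.01] w 0.022
dp [0.0004, -0.0002, -0.1816] rot [-0.0007, -0.001, -0.0001]
dp [-0.0978, 0.3815, -0.1824] rot [-0.0006, -0.001, -0.0201]
```

Call:
move_arm(
  moves=[
    {"dp": [0, 0, -0.03], "rot": [0, 0, 0]},
    {"dp": [0, 0, -0.08], "rot": [0, 0, 0]},
    {"dp": [0, 0, -0.14], "rot": [0, 0, 0]},
    {"dp": [0, 0, -0.182], "rot": [0, 0, 0]},
    {"dp": [-0.01, 0.04, -0.182], "rot": [0, 0, -0.005]},
    {"dp": [-0.025, 0.1, -0.182], "rot": [0, 0, -0.01]},
    {"dp": [-0.042, 0.165, -0.182], "rot": [0, 0, -0.015]},
    {"dp": [-0.06, 0.235, -0.182], "rot": [0, 0, -0.02]},
    {"dp": [-0.076, 0.3, -0.182], "rot": [0, 0, -0.02]},
    {"dp": [-0.09, 0.35, -0.182], "rot": [0, 0, -0.02]},
    {"dp": [-0.098, 0.381, -0.182], "rot": [-0.001, -0.001, -0.02]},
    {"dp": [-0.098, 0.381, -0.182], "rot": [-0.001, -0.001, -0.02]},
  ],
)

```text
time: 7.47
eef_pos: [0.4818, 0.1593, 0.1878]
tool_rot: [0.997, -0.08, -0.003, 0.002]
ft_force: [0.1, 0.8, -5.0]
width: 0.0218
```

```bash
python3 plan.py .4853 .162 .113 -.158;python3 - <<'E'
from h import *
c=ctrl.capture("side"); crop(c["pixels"],200,130,130,150,5,"a6")
c=ctrl.capture("top"); crop(c["pixels"],140,145,200,130,4,"a7")
E
```

```text
t 7.47 pos [0.4818 0.1593 0.1878] th -0.16 tilt [-0.0064 -0.0035] j [ 0.3   0.3   1.91 -0.    0.94  0.46] F [ 0.1  0.8 -5. ] T [ 0.05 -0.04  0.02] w 0.0218
dp [0.0069, -0.007, 0.1496] rot [0.0021, 0.0028, -0.0009]
```

View pics/a6.png

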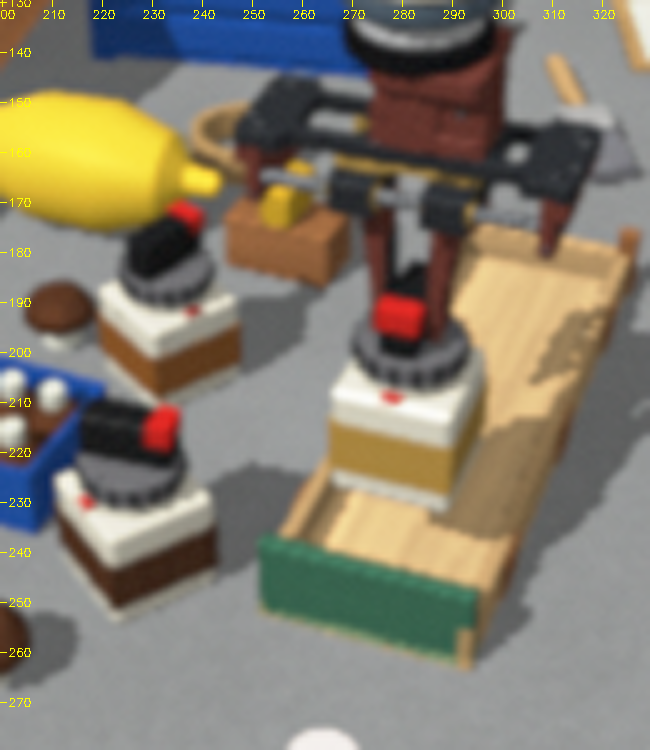

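View pics/a7.png

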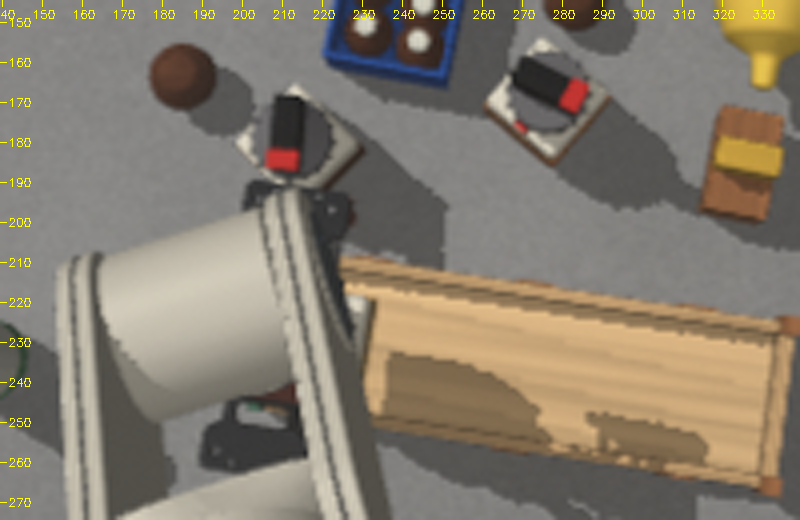

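Jar P is held over the tray, square by eye, its mark at (278,209) under the red end. Lower it to about 1–2 mm above the floor.

Call:
move_arm(
  moves=[
    {"dp": [0.004, -0.003, 0.03], "rot": [0, 0, 0]},
    {"dp": [0.004, -0.003, 0.07], "rot": [0, 0, 0]},
    {"dp": [0.004, -0.003, 0.105], "rot": [0, 0, 0]},
    {"dp": [0.004, -0.003, 0.13], "rot": [0, 0, 0]},
    {"dp": [0.004, -0.003, 0.145], "rot": [0, 0, 0]},
    {"dp": [0.004, -0.003, 0.148], "rot": [0, 0, 0]},
    {"dp": [0.004, -0.003, 0.148], "rot": [0, 0, 0]},
  ],
)

```text
time: 8.15
eef_pos: [0.4867, 0.1637, 0.1143]
tool_rot: [0.997, -0.079, -0.001, 0.001]
ft_force: [-0.0, -0.2, -4.1]
width: 0.0219
```

```bash
python3 plan.py .4853 .163 .109 -.158
```

```text
t 8.15 pos [0.4867 0.1637 0.1143] th -0.1577 tilt [-0.003  -0.0018] j [ 0.3   0.42  1.95 -0.    0.77  0.46] F [-0.  -0.2 -4.1] T [-0.   -0.06 -0.03] w 0.0219
dp [-0.0026, 0.0018, 0.0106] rot [0.0011, 0.0013, 0.0002]
```

Call:
move_arm(
  moves=[
    {"dp": [-0.003, 0, 0.004], "rot": [0, 0, 0]},
    {"dp": [-0.003, 0, 0.008], "rot": [0, 0, 0]},
    {"dp": [-0.003, 0, 0.01], "rot": [0, 0, 0]},
    {"dp": [-0.003, 0, 0.01], "rot": [0, 0, 0]},
    {"dp": [-0.003, 0, 0.01], "rot": [0, 0, 0]},
  ],
)

```text
time: 8.57
eef_pos: [0.4851, 0.1633, 0.11]
tool_rot: [0.997, -0.079, -0.001, 0.001]
ft_force: [-0.8, -0.1, -4.0]
width: 0.0216
```

```bash
python3 plan.py .486 .175 .108 -.158
```

```text
t 8.57 pos [0.4851 0.1633 0.11  ] th -0.1585 tilt [-0.0019 -0.0015] j [ 0.3   0.43  1.95 -0.    0.76  0.46] F [-0.8 -0.1 -4. ] T [ 0.03 -0.01  0.02] w 0.0216
dp [-0.002, -0.0233, 0.0039] rot [0.0008, 0.0008, -0.0002]
```

Call:
move_arm(
  moves=[
    {"dp": [0, -0.005, 0.003], "rot": [0, 0, 0]},
    {"dp": [0, -0.01, 0.004], "rot": [0, 0, 0]},
    {"dp": [0, -0.013, 0.004], "rot": [0, 0, 0]},
    {"dp": [0, -0.016, 0.004], "rot": [0, 0, 0]},
    {"dp": [0, -0.018, 0.004], "rot": [0, 0, 0]},
    {"dp": [0, -0.018, 0.004], "rot": [0, 0, 0]},
  ],
)

```text
time: 9.07
eef_pos: [0.4863, 0.1716, 0.1077]
tool_rot: [0.997, -0.079, -0.001, 0.002]
ft_force: [0.7, -4.7, -1.9]
width: 0.0217
```

```bash
python3 plan.py .486 .175 .108 -.158
```

```text
t 9.07 pos [0.4863 0.1716 0.1077] th -0.1575 tilt [-0.0027 -0.0032] j [ 0.32  0.44  1.94 -0.    0.76  0.48] F [ 0.7 -4.7 -1.9] T [-1.09 -0.21 -0.02] w 0.0217
dp [-0.0017, -0.0066, -0.0006] rot [0.0017, 0.0011, 0.0003]
```

Call:
move_arm(
  moves=[
    {"dp": [0, -0.003, 0.0], "rot": [0, 0, 0]},
    {"dp": [0, -0.005, 0.001], "rot": [0, 0, 0]},
    {"dp": [0, -0.005, 0.002], "rot": [0, 0, 0]},
    {"dp": [0, -0.005, 0.002], "rot": [0, 0, 0]},
  ],
)

```text
time: 9.4
eef_pos: [0.4864, 0.1727, 0.1075]
tool_rot: [0.997, -0.078, -0.002, 0.003]
ft_force: [-2.6, -11.6, 11.0]
width: 0.0218
```

```bash
python3 plan.py .486 .175 .108 -.158
```

```text
t 9.4 pos [0.4864 0.1727 0.1075] th -0.157 tilt [-0.0036 -0.0051] j [ 0.32  0.44  1.94 -0.01  0.77  0.48] F [ -2.6 -11.6  11. ] T [-2.62  0.43  0.03] w 0.0218
dp [-0.0015, -0.0044, -0.0009] rot [0.0027, 0.0013, 0.0005]
```

Call:
move_arm(
  moves=[
    {"dp": [0, 0.003, -0.001], "rot": [0, 0, 0]},
    {"dp": [0, 0.003, -0.001], "rot": [0, 0, 0]},
    {"dp": [0, 0.003, -0.001], "rot": [0, 0, 0]},
  ],
)

```text
time: 9.65
eef_pos: [0.4864, 0.1724, 0.1075]
tool_rot: [0.997, -0.079, -0.001, 0.002]
ft_force: [-1.8, -7.0, 3.2]
width: 0.0216
```

Call:
move_arm(
  moves=[
    {"dp": [0, 0, 0], "rot": [0, 0, 0]},
    {"dp": [0, 0, 0], "rot": [0, 0, 0]},
    {"dp": [0, 0, 0], "rot": [0, 0, 0]},
    {"dp": [0, 0, 0], "rot": [0, 0, 0]},
  ],
  gripper=0.45,
)

```text
time: 9.98
eef_pos: [0.4869, 0.1736, 0.1074]
tool_rot: [0.997, -0.079, -0.001, 0.001]
ft_force: [0.4, 0.1, 0.6]
width: 0.039
```

```bash
python3 plan.py .486 .172 .15 -.158 .6345 .185 .2 -0.158
```

```text
t 9.98 pos [0.4869 0.1736 0.1074] th -0.1583 tilt [-0.0017 -0.0012] j [ 0.32  0.44  1.94 -0.    0.76  0.48] F [0.4 0.1 0.6] T [-0.04 -0.03 -0.01] w 0.039
dp [-0.0014, 0.0035, -0.0853] rot [0.0007, 0.0007, -0.0001]
dp [0.2877, -0.0689, -0.1858] rot [0.0007, 0.0007, -0.0001]
```

```bash
python3 plan.py  .6345 .185 .18 1.4775
```

```text
t 9.98 pos [0.4869 0.1736 0.1074] th -0.1583 tilt [-0.0017 -0.0012] j [ 0.32  0.44  1.94 -0.    0.76  0.48] F [0.4 0.1 0.6] T [-0.04 -0.03 -0.01] w 0.039
dp [0.2877, -0.0689, -0.1458] rot [-0.0001, 0.0011, -0.781]
```

Call:
move_arm(
  moves=[
    {"dp": [0, 0, -0.06], "rot": [0, 0, 0]},
    {"dp": [0, 0, -0.12], "rot": [0, 0, -0.05]},
    {"dp": [0.06, -0.015, -0.17], "rot": [0, 0, -0.1]},
    {"dp": [0.12, -0.03, -0.17], "rot": [0, 0, -0.15]},
    {"dp": [0.18, -0.045, -0.17], "rot": [0, 0, -0.2]},
    {"dp": [0.24, -0.06, -0.17], "rot": [0, 0, -0.25]},
    {"dp": [0.288, -0.069, -0.17], "rot": [0, 0, -0.3]},
    {"dp": [0.288, -0.069, -0.17], "rot": [0, 0, -0.36]},
    {"dp": [0.288, -0.069, -0.17], "rot": [0, 0, -0.42]},
    {"dp": [0.288, -0.069, -0.17], "rot": [0, 0, -0.48]},
    {"dp": [0.288, -0.069, -0.17], "rot": [0, 0, -0.54]},
    {"dp": [0.288, -0.069, -0.17], "rot": [0, 0, -0.6]},
  ],
)

```text
time: 10.98
eef_pos: [0.6344, 0.1849, 0.1915]
tool_rot: [0.852, 0.523, -0.001, -0.0]
ft_force: [0.9, 0.1, -0.4]
width: 0.04
```

```bash
python3 plan.py .6345 .185 .14 1.4775 .6345 .185 .099 1.4775
python3 - <<'E'
from h import *
c=ctrl.capture("side"); crop(c["pixels"],190,130,140,150,5,"b1")
c=ctrl.capture("top"); crop(c["pixels"],140,145,200,130,4,"b2")
E
```

```text
t 10.98 pos [0.6344 0.1849 0.1915] th 1.1012 tilt [-0.0026 -0.0015] j [ 0.27  0.51  1.57 -0.    1.07 -0.83] F [ 0.9  0.1 -0.4] T [ 0.04 -0.13 -0.02] w 0.04
dp [0.0005, 0.0003, 0.1031] rot [-0.001, 0.001, -0.1797]
dp [0.0007, 0.0004, 0.1851] rot [-0.001, 0.001, -0.1797]
```

View pics/b1.png

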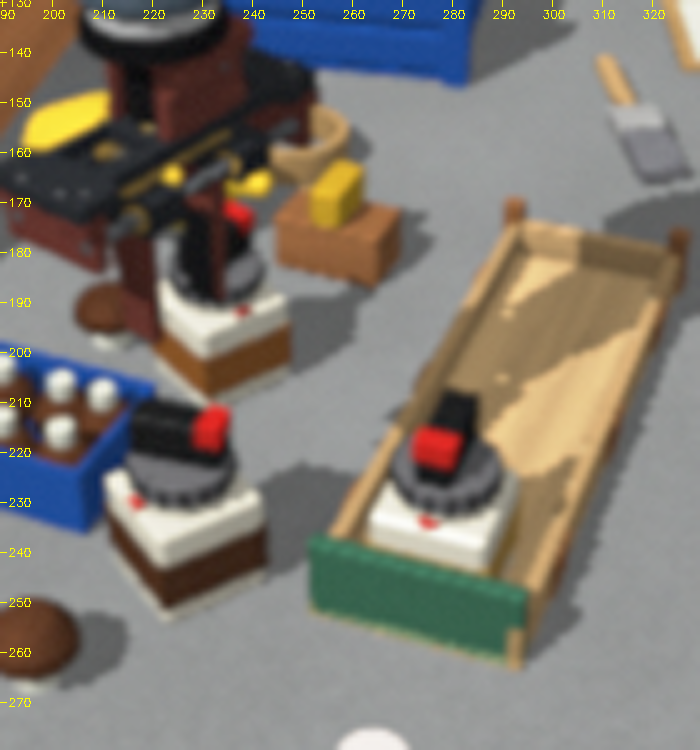

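View pics/b2.png

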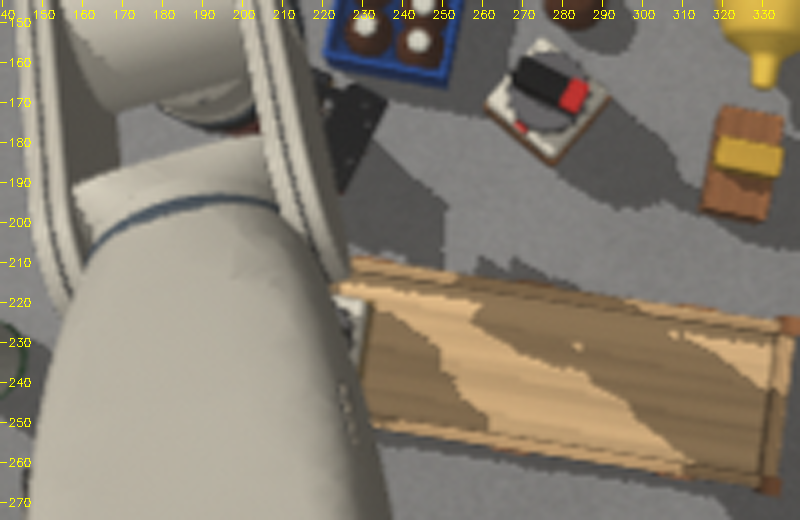

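Jar P stands in the corner of the tray against the green board, and Q, R and the block are unmoved. Going down on Q.

Call:
move_arm(
  moves=[
    {"dp": [0.001, 0, 0], "rot": [0, 0, -0.06]},
    {"dp": [0.001, 0, 0.02], "rot": [0, 0, -0.12]},
    {"dp": [0.001, 0, 0.06], "rot": [0, 0, -0.18]},
    {"dp": [0.001, 0, 0.1], "rot": [0, 0, -0.18]},
    {"dp": [0.001, 0, 0.13], "rot": [0, 0, -0.18]},
    {"dp": [0.001, 0, 0.155], "rot": [0, 0, -0.18]},
    {"dp": [0.001, 0, 0.175], "rot": [0, 0, -0.18]},
    {"dp": [0.001, 0, 0.182], "rot": [0, 0, -0.18]},
    {"dp": [0.001, 0, 0.182], "rot": [0, 0, -0.18]},
    {"dp": [0.001, 0, 0.182], "rot": [0, 0, -0.18]},
  ],
  gripper=0.6,
)

```text
time: 11.92
eef_pos: [0.6348, 0.1851, 0.1012]
tool_rot: [0.741, 0.671, -0.001, -0.0]
ft_force: [1.1, 0.5, 0.9]
width: 0.0528
```

```bash
python3 plan.py .6345 .185 .099 1.4775
python3 - <<'E'
from h import *
c=ctrl.capture("side"); crop(c["pixels"],190,170,90,90,7,"b3")
E
```

```text
t 11.92 pos [0.6348 0.1851 0.1012] th 1.4711 tilt [-0.0018 -0.0015] j [ 0.27  0.62  1.61 -0.    0.91 -1.2 ] F [1.1 0.5 0.9] T [ 0.12 -0.09  0.01] w 0.0528
dp [-0.0002, -0.0005, 0.0045] rot [-0.0008, 0.0008, -0.003]
```

View pics/b3.png

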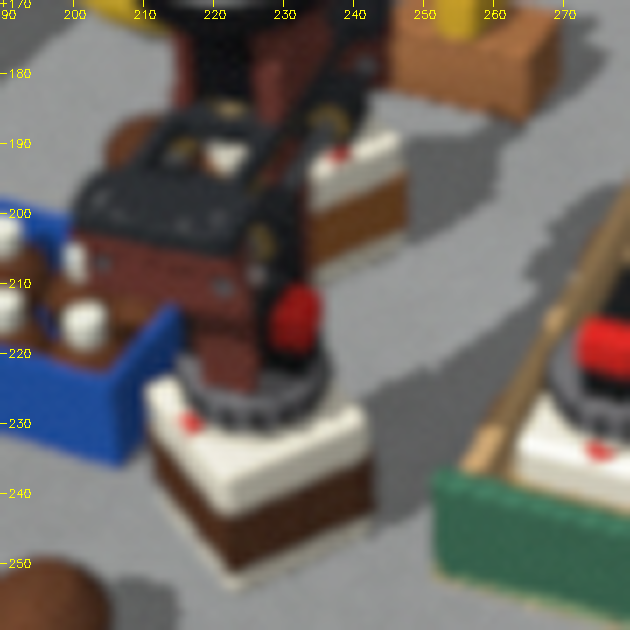

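Fingers straddle Q's wing, with its red end at (232,215) in view. Grip and begin turning; I need about 127° in all.

Call:
move_arm(
  moves=[
    {"dp": [0, 0, 0.002], "rot": [0, 0, 0]},
    {"dp": [0, 0, 0.002], "rot": [0, 0, 0]},
    {"dp": [0, 0, 0.002], "rot": [0, 0, 0]},
    {"dp": [0, 0, 0.002], "rot": [0, 0, 0]},
    {"dp": [0, 0, 0.002], "rot": [0, 0, 0]},
    {"dp": [0, 0, 0.002], "rot": [0, 0, 0]},
  ],
  gripper=0,
  force=40,
)

```text
time: 12.47
eef_pos: [0.6345, 0.1852, 0.0999]
tool_rot: [0.741, 0.671, -0.001, -0.0]
ft_force: [0.2, 1.8, 1.1]
width: 0.0221
```

Call:
move_arm(
  moves=[
    {"dp": [0, 0, 0.003], "rot": [0, 0, 0.05]},
    {"dp": [0, 0, 0.003], "rot": [0, 0, 0.1]},
    {"dp": [0, 0, 0.003], "rot": [0, 0, 0.15]},
    {"dp": [0, 0, 0.003], "rot": [0, 0, 0.2]},
    {"dp": [0, 0, 0.003], "rot": [0, 0, 0.25]},
    {"dp": [0, 0, 0.003], "rot": [0, 0, 0.3]},
    {"dp": [0, 0, 0.003], "rot": [0, 0, 0.35]},
    {"dp": [0, 0, 0.003], "rot": [0, 0, 0.4]},
    {"dp": [0, 0, 0.003], "rot": [0, 0, 0.45]},
    {"dp": [0, 0, 0.003], "rot": [0, 0, 0.5]},
    {"dp": [0, 0, 0.003], "rot": [0, 0, 0.55]},
    {"dp": [0, 0, 0.003], "rot": [0, 0, 0.6]},
  ],
)

```text
time: 13.47
eef_pos: [0.6366, 0.185, 0.0999]
tool_rot: [0.994, 0.105, 0.001, 0.001]
ft_force: [3.3, -1.7, 5.2]
width: 0.0217
```

```bash
python3 plan.py
python3 - <<'E'
from h import *
c=ctrl.capture("side"); crop(c["pixels"],190,170,90,90,7,"b4")
E
```

```text
t 13.47 pos [0.6366 0.185  0.0999] th 0.2103 tilt [ 0.0024 -0.0011] j [ 0.27  0.62  1.61 -0.    0.9   0.06] F [ 3.3 -1.7  5.2] T [-0.29 -0.71  0.  ] w 0.0217
```

View pics/b4.png

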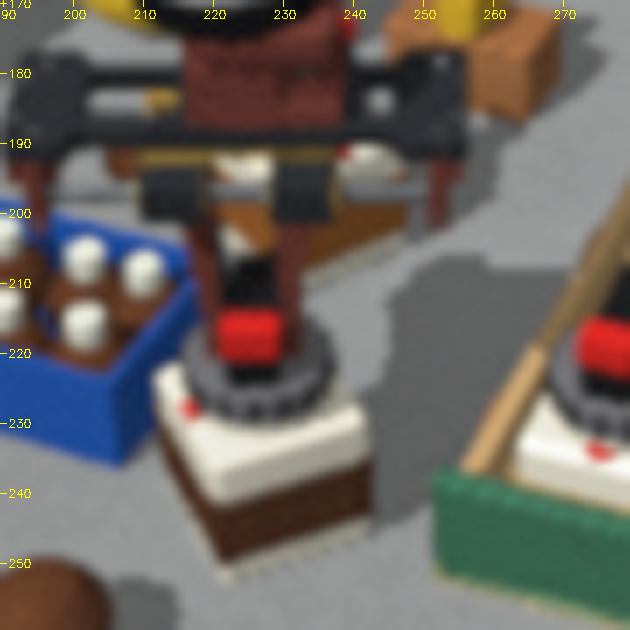

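Call:
move_arm(
  moves=[
    {"dp": [0, 0, 0.002], "rot": [0, 0, 0.05]},
    {"dp": [0, 0, 0.002], "rot": [0, 0, 0.1]},
    {"dp": [0, 0, 0.002], "rot": [0, 0, 0.15]},
    {"dp": [0, 0, 0.002], "rot": [0, 0, 0.2]},
    {"dp": [0, 0, 0.002], "rot": [0, 0, 0.25]},
    {"dp": [0, 0, 0.002], "rot": [0, 0, 0.3]},
    {"dp": [0, 0, 0.002], "rot": [0, 0, 0.35]},
    {"dp": [0, 0, 0.002], "rot": [0, 0, 0.4]},
    {"dp": [0, 0, 0.002], "rot": [0, 0, 0.42]},
    {"dp": [0, 0, 0.002], "rot": [0, 0, 0.44]},
  ],
)

```text
time: 14.35
eef_pos: [0.6383, 0.185, 0.0999]
tool_rot: [0.938, -0.346, 0.003, -0.001]
ft_force: [5.6, -3.2, 8.3]
width: 0.0217
```

```bash
python3 plan.py
python3 - <<'E'
from h import *
c=ctrl.capture("side"); crop(c["pixels"],190,170,90,90,7,"b5")
E
```

```text
t 14.35 pos [0.6383 0.185  0.0999] th -0.7067 tilt [ 0.0061 -0.0009] j [ 0.27  0.62  1.61 -0.    0.9   0.97] F [ 5.6 -3.2  8.3] T [-0.64 -1.29  0.04] w 0.0217
```

View pics/b5.png

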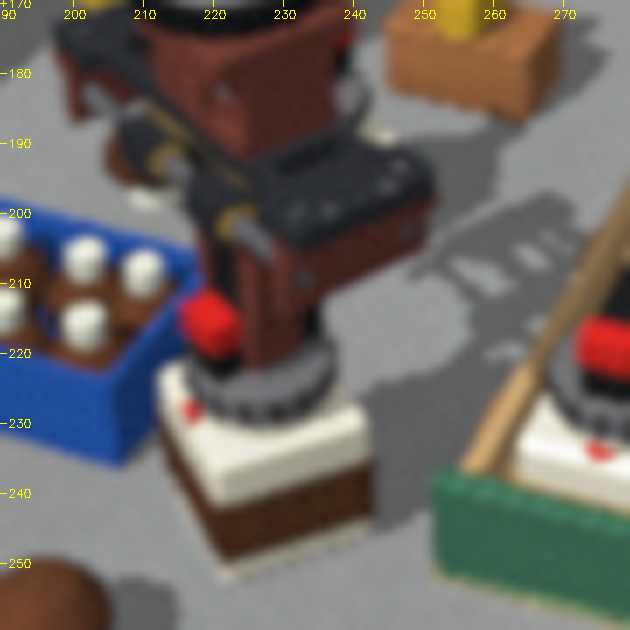

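Call:
move_arm(
  moves=[
    {"dp": [0.006, -0.0025, 0.001], "rot": [0, 0, 0.02]},
    {"dp": [0.006, -0.0025, 0.001], "rot": [0, 0, 0.04]},
    {"dp": [0.006, -0.0025, 0.001], "rot": [0, 0, 0.06]},
    {"dp": [0.006, -0.0025, 0.001], "rot": [0, 0, 0.08]},
    {"dp": [0.006, -0.0025, 0.001], "rot": [0, 0, 0.1]},
    {"dp": [0.006, -0.0025, 0.001], "rot": [0, 0, 0.12]},
    {"dp": [0.006, -0.0025, 0.001], "rot": [0, 0, 0.14]},
    {"dp": [0.006, -0.0025, 0.001], "rot": [0, 0, 0.14]},
  ],
)

```text
time: 15.07
eef_pos: [0.6395, 0.1842, 0.0995]
tool_rot: [0.878, -0.479, 0.001, -0.0]
ft_force: [-0.6, -1.5, 14.6]
width: 0.0219
```

```bash
python3 plan.py
python3 - <<'E'
from h import *
c=ctrl.capture("side"); crop(c["pixels"],190,170,90,90,7,"b6")
E
```

```text
t 15.07 pos [0.6395 0.1842 0.0995] th -0.9999 tilt [ 0.0022 -0.0009] j [ 0.26  0.63  1.61 -0.    0.91  1.26] F [-0.6 -1.5 14.6] T [-0.15  0.07  0.11] w 0.0219
```

View pics/b6.png

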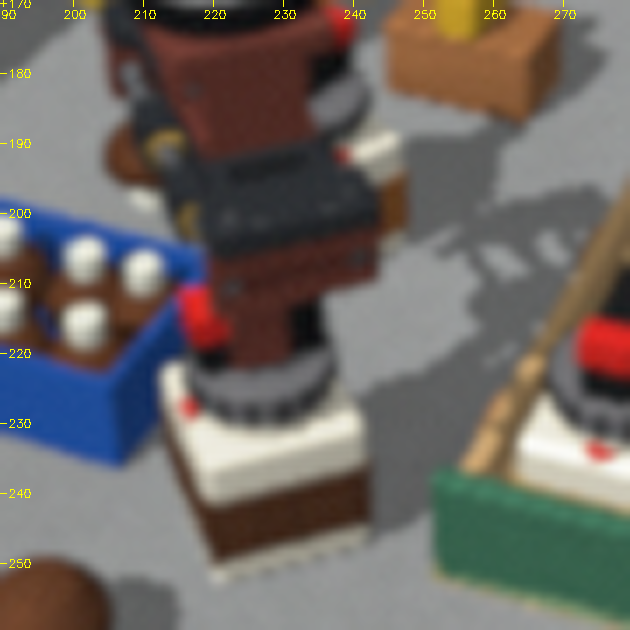

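Run:
```python
from fit import *
t=ctrl.capture("top"); s=ctrl.capture("side")
# punnet rim corners in top0: lower-left ~(222,160), lower-right ~(250,166)
for uv in((222.5,160),(251,166)): print(pt(t,*uv,.065))
print("side bottom corner",pt(s,207,235,0), "rim corner", pt(s,217,206,.065))
im=t["pixels"]; crop(im,140,110,200,130,4,"b7")
# jar wireframes at yaw candidates on side
u0,v0,sc=200,205,10
crop(s["pixels"],u0,v0,50,55,sc,"b8"); im=cv2.imread("pics/b8.png"); h=.035
for yaw,col in((.571,(0,255,0)),(.70,(0,0,255))):
    for z in(.0,.07): draw(im,s,(.6395,.1842,yaw),[(h,h),(-h,h),(-h,-h),(h,-h)],z,col,sc,u0,v0)
cv2.imwrite("pics/b8.png",im)
```

```text
[0.69973257 0.15902306 0.065     ]
[0.6792854  0.06943173 0.065     ]
side bottom corner [7.12304187e-01 1.58090675e-01 1.11022302e-16] rim corner [0.69612217 0.08871574 0.065     ]
```

View pics/b8.png

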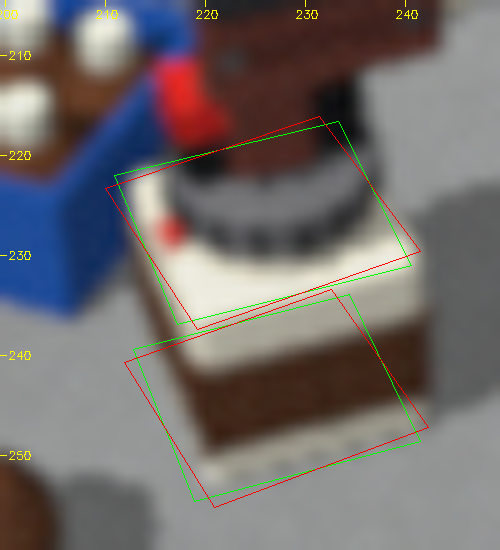

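Jar yaw now matches the wing direction (0.55 vs 0.57 rad), so the cap is home. A small confirming turn, then lift.

Call:
move_arm(
  moves=[
    {"dp": [0, 0, 0], "rot": [0, 0, 0.02]},
    {"dp": [0, 0, 0], "rot": [0, 0, 0.04]},
    {"dp": [0, 0, 0], "rot": [0, 0, 0.06]},
    {"dp": [0, 0, 0], "rot": [0, 0, 0.06]},
  ],
)

```text
time: 15.55
eef_pos: [0.6396, 0.1843, 0.0995]
tool_rot: [0.846, -0.534, 0.001, -0.0]
ft_force: [-0.8, -2.1, 13.1]
width: 0.0219
```

```bash
python3 plan.py .639 .184 .2 -1.12 .55 .14 .2 -.6
python3 - <<'E'
from fit import *
s=ctrl.capture("side")
u0,v0,sc=200,205,10
crop(s["pixels"],u0,v0,50,55,sc,"b9")
E
```

```text
t 15.55 pos [0.6396 0.1843 0.0995] th -1.1255 tilt [ 0.0025 -0.0007] j [ 0.26  0.63  1.61 -0.    0.91  1.39] F [-0.8 -2.1 13.1] T [-0.08  0.13  0.11] w 0.0219
dp [0.0004, 0.0011, -0.2009] rot [-0.0009, -0.0008, -0.0026]
dp [0.0032, 0.1996, -0.2013] rot [-0.0007, -0.001, -0.2509]
```

View pics/b9.png

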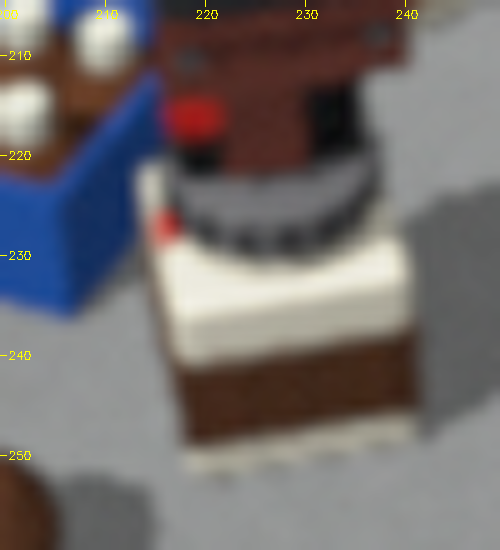

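```bash
python3 plan.py .639 .184 .24 -1.12 .4736 .0918 .24 -1.729
```

```text
t 15.6 pos [0.6396 0.1844 0.0995] th -1.1239 tilt [ 0.0025 -0.0006] j [ 0.26  0.63  1.61 -0.    0.91  1.39] F [ 0.6 -1.9 12.5] T [-0.05  0.07  0.08] w 0.0213
dp [0.0006, 0.0009, -0.2809] rot [-0.0009, -0.0008, -0.0019]
dp [0.0239, 0.3789, -0.2816] rot [-0.0012, -0.0005, 0.2889]
```

Call:
move_arm(
  moves=[
    {"dp": [0, 0, -0.05], "rot": [0, 0, 0]},
    {"dp": [0, 0, -0.12], "rot": [0, 0, 0]},
    {"dp": [0, 0, -0.2], "rot": [0, 0, 0]},
    {"dp": [0, 0.01, -0.26], "rot": [0, 0, 0]},
    {"dp": [0.003, 0.05, -0.281], "rot": [0, 0, 0.05]},
    {"dp": [0.007, 0.11, -0.281], "rot": [0, 0, 0.1]},
    {"dp": [0.011, 0.18, -0.281], "rot": [0, 0, 0.15]},
    {"dp": [0.016, 0.25, -0.281], "rot": [0, 0, 0.2]},
    {"dp": [0.02, 0.31, -0.281], "rot": [0, 0, 0.25]},
    {"dp": [0.023, 0.35, -0.281], "rot": [0, 0, 0.289]},
    {"dp": [0.024, 0.379, -0.281], "rot": [-0.001, 0, 0.289]},
    {"dp": [0.024, 0.379, -0.281], "rot": [-0.001, 0, 0.289]},
  ],
)

```text
time: 16.6
eef_pos: [0.4682, 0.0903, 0.2369]
tool_rot: [-0.649, 0.761, 0.002, -0.004]
ft_force: [0.3, 1.5, -4.2]
width: 0.022
```

```bash
python3 plan.py .4736 .0918 .12 -1.729
python3 - <<'E'
from h import *
c=ctrl.capture("side"); crop(c["pixels"],190,120,150,150,5,"b10")
E
```

```text
t 16.6 pos [0.4682 0.0903 0.2369] th -1.73 tilt [-0.009 -0.003] j [ 0.17  0.19  1.93 -0.    1.03  1.9 ] F [ 0.3  1.5 -4.2] T [ 0.2  -0.06 -0.03] w 0.022
dp [-0.0057, -0.0122, 0.2336] rot [0.004, -0.0021, -0.0005]
```

View pics/b10.png

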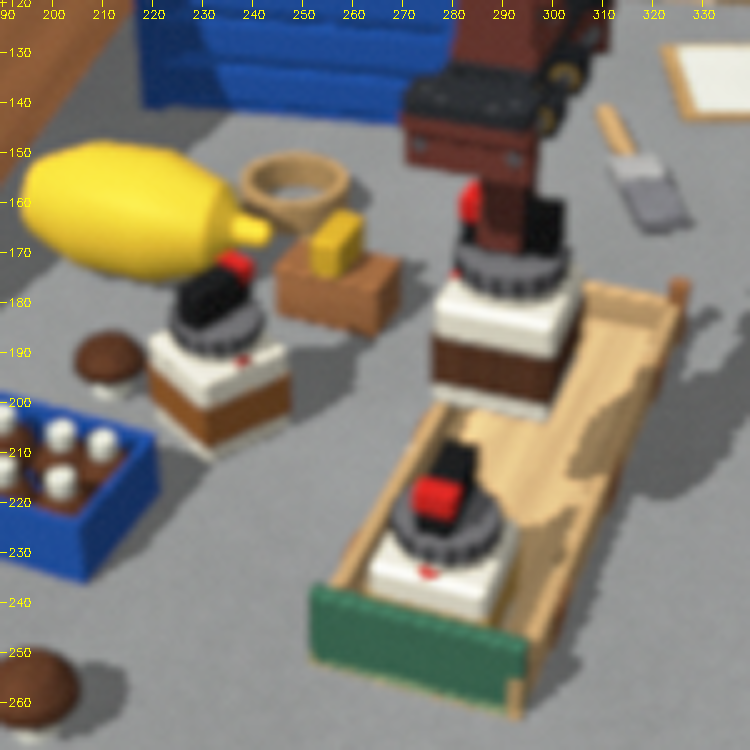

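P stands against the board and Q hangs above the tray. Lowering with a gap to P.

Call:
move_arm(
  moves=[
    {"dp": [0, -0.001, 0.03], "rot": [0, 0, 0]},
    {"dp": [0, -0.001, 0.08], "rot": [0, 0, 0]},
    {"dp": [0, -0.001, 0.13], "rot": [0, 0, 0]},
    {"dp": [0, -0.001, 0.18], "rot": [0, 0, 0]},
    {"dp": [0, -0.001, 0.215], "rot": [0, 0, 0]},
    {"dp": [0, -0.001, 0.235], "rot": [0, 0, 0]},
    {"dp": [0, -0.001, 0.235], "rot": [0, 0, 0]},
    {"dp": [0, -0.001, 0.235], "rot": [0, 0, 0]},
    {"dp": [0, -0.001, 0.235], "rot": [0, 0, 0]},
  ],
)

```text
time: 17.4
eef_pos: [0.4731, 0.0916, 0.1211]
tool_rot: [-0.649, 0.761, 0.0, -0.002]
ft_force: [0.3, 0.1, -3.6]
width: 0.0217
```

```bash
python3 plan.py .4736 .0918 .1085 -1.729
python3 - <<'E'
from h import *
c=ctrl.capture("side"); crop(c["pixels"],240,150,90,110,6,"b11")
E
```

```text
t 17.4 pos [0.4731 0.0916 0.1211] th -1.7299 tilt [-0.0028 -0.0017] j [ 0.17  0.37  2.01 -0.    0.76  1.9 ] F [ 0.3  0.1 -3.6] T [ 0.   -0.    0.05] w 0.0217
dp [-0.0005, -0.001, 0.0253] rot [0.0012, -0.001, -0.0005]
```

View pics/b11.png

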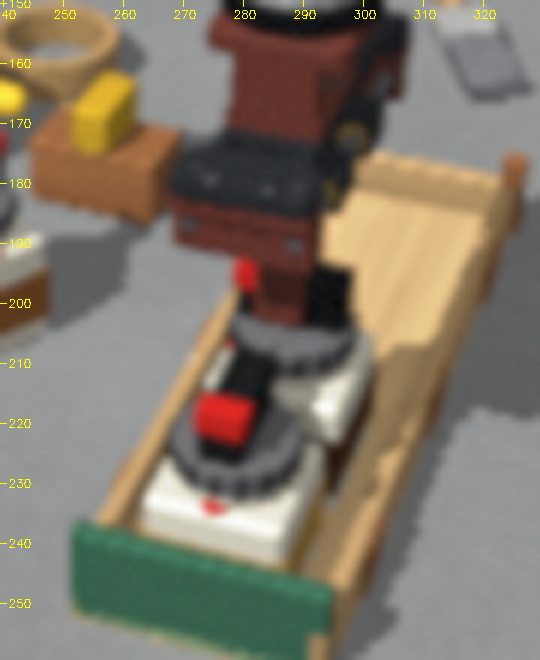

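Call:
move_arm(
  moves=[
    {"dp": [0, -0.001, 0.008], "rot": [0, 0, 0]},
    {"dp": [0, -0.001, 0.016], "rot": [0, 0, 0]},
    {"dp": [0, -0.001, 0.022], "rot": [0, 0, 0]},
    {"dp": [0, -0.001, 0.025], "rot": [0, 0, 0]},
    {"dp": [0, -0.001, 0.025], "rot": [0, 0, 0]},
    {"dp": [-0.006, -0.001, 0.025], "rot": [0, 0, 0]},
    {"dp": [-0.011, -0.001, 0.025], "rot": [0, 0, 0]},
    {"dp": [-0.015, -0.001, 0.025], "rot": [0, 0, 0]},
    {"dp": [-0.018, -0.001, 0.025], "rot": [0, 0, 0]},
    {"dp": [-0.02, -0.001, 0.025], "rot": [0, 0, 0]},
    {"dp": [-0.02, -0.001, 0.025], "rot": [0, 0, 0]},
  ],
)

```text
time: 18.37
eef_pos: [0.4741, 0.1008, 0.1079]
tool_rot: [-0.649, 0.761, 0.0, -0.003]
ft_force: [-0.6, -4.5, -0.9]
width: 0.0217
```

```bash
python3 plan.py .4752 .1017 .1075 -1.729
```

```text
t 18.37 pos [0.4741 0.1008 0.1079] th -1.7294 tilt [-0.0043 -0.003 ] j [ 0.19  0.4   2.01 -0.    0.73  1.92] F [-0.6 -4.5 -0.9] T [-0.89 -0.06  0.08] w 0.0217
dp [-0.002, -0.0019, 0.0007] rot [0.0018, -0.0017, -0.0002]
```

Call:
move_arm(
  moves=[
    {"dp": [-0.003, 0, 0], "rot": [0, 0, 0]},
    {"dp": [-0.005, 0, 0.001], "rot": [0, 0, 0]},
    {"dp": [-0.006, 0, 0.001], "rot": [0, 0, 0]},
    {"dp": [-0.006, 0, 0.001], "rot": [0, 0, 0]},
  ],
)

```text
time: 18.7
eef_pos: [0.4745, 0.1014, 0.1079]
tool_rot: [-0.649, 0.76, -0.001, -0.004]
ft_force: [-1.1, -21.2, 8.9]
width: 0.0214
```

Call:
move_arm(
  moves=[
    {"dp": [0.002, 0, 0], "rot": [0, 0, 0]},
    {"dp": [0.004, 0, 0], "rot": [0, 0, 0]},
    {"dp": [0.004, 0, 0], "rot": [0, 0, 0]},
  ],
)

```text
time: 18.95
eef_pos: [0.4743, 0.101, 0.1078]
tool_rot: [-0.649, 0.761, -0.0, -0.003]
ft_force: [-1.2, -8.3, 4.3]
width: 0.0217
```

```bash
python3 plan.py .4752 .1017 .1075 -1.729
```

```text
t 18.95 pos [0.4743 0.101  0.1078] th -1.7297 tilt [-0.0041 -0.0036] j [ 0.19  0.4   2.01 -0.    0.73  1.92] F [-1.2 -8.3  4.3] T [-1.78  0.21  0.03] w 0.0217
dp [-0.0016, -0.0015, 0.0007] rot [0.0017, -0.002, -0.0004]
```

Call:
move_arm(
  moves=[
    {"dp": [0.001, 0, 0], "rot": [0, 0, 0]},
    {"dp": [0.001, 0, 0], "rot": [0, 0, 0]},
    {"dp": [0.001, 0, 0], "rot": [0, 0, 0]},
    {"dp": [0.001, 0, 0], "rot": [0, 0, 0]},
  ],
  gripper=0.45,
)

```text
time: 19.28
eef_pos: [0.4744, 0.1019, 0.1074]
tool_rot: [-0.648, 0.761, 0.001, -0.002]
ft_force: [-0.2, 0.3, 0.7]
width: 0.0391
```

```bash
python3 plan.py .475 .101 .19 -1.729 .668 -.011 .19 -.476
```

```text
t 19.28 pos [0.4744 0.1019 0.1074] th -1.7304 tilt [-0.0038 -0.0016] j [ 0.19  0.4   2.01 -0.    0.73  1.92] F [-0.2  0.3  0.7] T [ 0.08  0.03 -0.  ] w 0.0391
dp [0.002, -0.001, -0.1651] rot [0.0017, -0.001, -0.0007]
dp [0.1618, -0.4176, -0.1663] rot [0.0021, 0.0002, -0.5989]
```

Call:
move_arm(
  moves=[
    {"dp": [0, 0, -0.06], "rot": [0, 0, 0]},
    {"dp": [0, 0, -0.12], "rot": [0, 0, 0]},
    {"dp": [0, 0, -0.165], "rot": [0, 0, -0.03]},
    {"dp": [0.02, -0.05, -0.166], "rot": [0, 0, -0.09]},
    {"dp": [0.045, -0.12, -0.166], "rot": [0, 0, -0.15]},
    {"dp": [0.07, -0.19, -0.166], "rot": [0, 0, -0.21]},
    {"dp": [0.1, -0.26, -0.166], "rot": [0, 0, -0.27]},
    {"dp": [0.13, -0.33, -0.166], "rot": [0, 0, -0.33]},
    {"dp": [0.15, -0.39, -0.166], "rot": [0, 0, -0.39]},
    {"dp": [0.162, -0.417, -0.166], "rot": [0.002, 0, -0.45]},
    {"dp": [0.162, -0.417, -0.166], "rot": [0.002, 0, -0.51]},
    {"dp": [0.162, -0.417, -0.166], "rot": [0.002, 0, -0.57]},
  ],
  gripper=0.6,
)

```text
time: 20.28
eef_pos: [0.6682, -0.0119, 0.189]
tool_rot: [0.964, -0.266, -0.001, 0.0]
ft_force: [-0.6, -0.1, -0.2]
width: 0.0525
```

```bash
python3 plan.py .668 -.011 .14 -.476
python3 - <<'E'
from h import *
c=ctrl.capture("side"); crop(c["pixels"],190,130,140,130,5,"c1")
c=ctrl.capture("top"); crop(c["pixels"],190,145,150,130,5,"c2")
E
```

```text
t 20.28 pos [ 0.6682 -0.0119  0.189 ] th -0.5375 tilt [-0.0011 -0.0001] j [-0.04  0.52  1.55 -0.    1.07  0.5 ] F [-0.6 -0.1 -0.2] T [-0.04 -0.01  0.  ] w 0.0525
dp [-0.0012, -0.0014, 0.098] rot [0.0003, 0.0005, -0.0294]
```

View pics/c1.png

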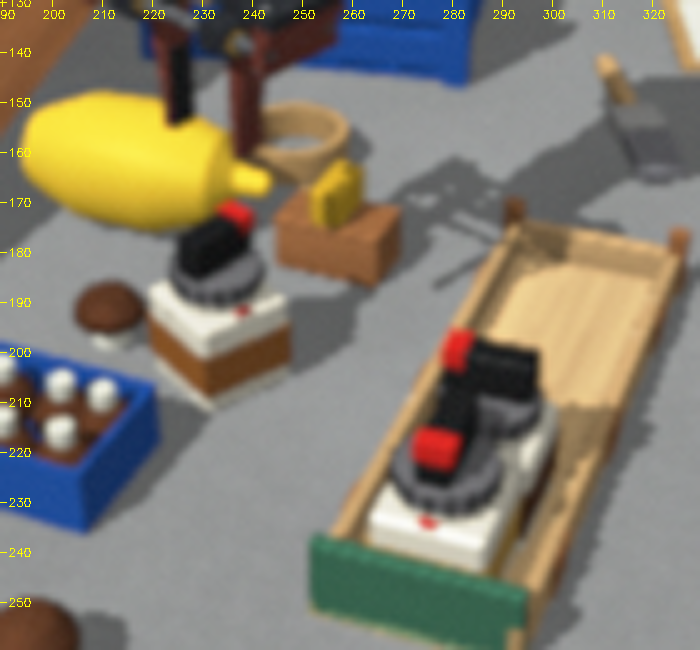

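View pics/c2.png

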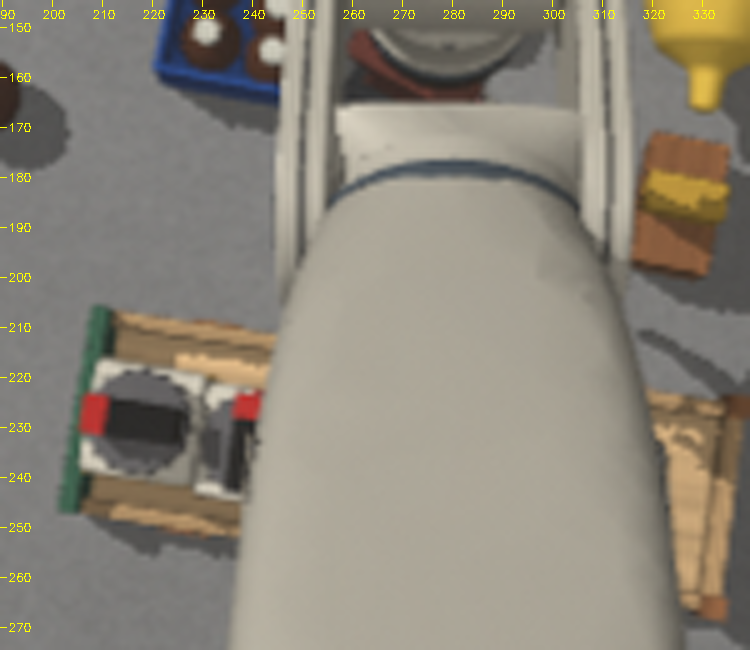

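P and Q stand in the row and R is unmoved, wing at (222,180) side. Descend on R.

Call:
move_arm(
  moves=[
    {"dp": [-0.001, -0.001, 0.03], "rot": [0, 0, -0.027]},
    {"dp": [-0.001, -0.001, 0.07], "rot": [0, 0, -0.027]},
    {"dp": [-0.001, -0.001, 0.11], "rot": [0, 0, -0.027]},
    {"dp": [-0.001, -0.001, 0.14], "rot": [0, 0, -0.027]},
    {"dp": [-0.001, -0.001, 0.165], "rot": [0, 0, -0.027]},
    {"dp": [-0.001, -0.001, 0.177], "rot": [0, 0, -0.027]},
    {"dp": [-0.001, -0.001, 0.177], "rot": [0, 0, -0.027]},
    {"dp": [-0.001, -0.001, 0.177], "rot": [0, 0, -0.027]},
  ],
)

```text
time: 21.05
eef_pos: [0.6674, -0.0105, 0.1014]
tool_rot: [0.97, -0.241, -0.0, 0.0]
ft_force: [0.2, -0.2, -0.3]
width: 0.0527
```

```bash
python3 plan.py .668 -.011 .1 -.476
python3 - <<'E'
from h import *
c=ctrl.capture("side"); crop(c["pixels"],190,130,90,90,7,"c3")
E
```

```text
t 21.05 pos [ 0.6674 -0.0105  0.1014] th -0.4871 tilt [-0.0007 -0.0003] j [-0.03  0.63  1.6  -0.    0.92  0.45] F [ 0.2 -0.2 -0.3] T [-0.07 -0.07  0.  ] w 0.0527
dp [0.0015, 0.0002, 0.0028] rot [0.0003, 0.0002, -0.0053]
```

View pics/c3.png

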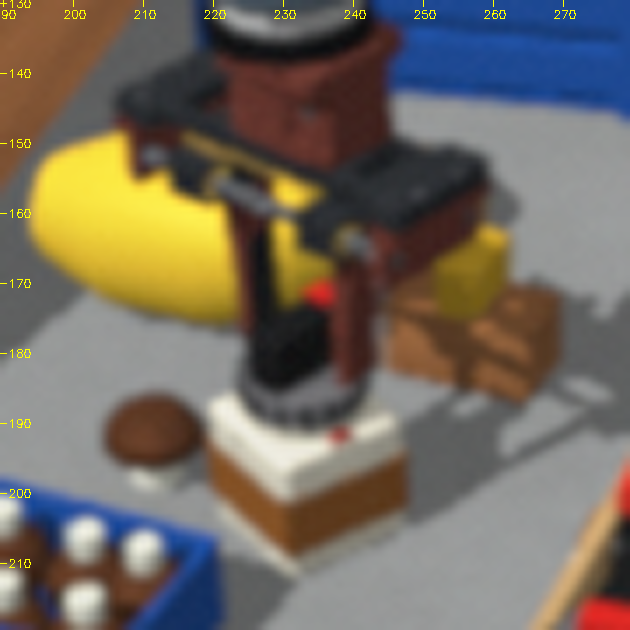

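Call:
move_arm(
  moves=[
    {"dp": [0.002, 0, 0.002], "rot": [0, 0, 0]},
    {"dp": [0.002, 0, 0.003], "rot": [0, 0, 0]},
    {"dp": [0.002, 0, 0.003], "rot": [0, 0, 0]},
    {"dp": [0.002, 0, 0.003], "rot": [0, 0, 0]},
    {"dp": [0.002, 0, 0.003], "rot": [0, 0, 0]},
    {"dp": [0.002, 0, 0.003], "rot": [0, 0, 0]},
  ],
  gripper=0,
  force=40,
)

```text
time: 21.6
eef_pos: [0.6686, -0.0113, 0.1]
tool_rot: [0.971, -0.241, 0.0, 0.0]
ft_force: [1.5, -0.8, 0.4]
width: 0.0216
```

Call:
move_arm(
  moves=[
    {"dp": [0, 0, 0.003], "rot": [0, 0, 0.05]},
    {"dp": [0, 0, 0.003], "rot": [0, 0, 0.1]},
    {"dp": [0, 0, 0.003], "rot": [0, 0, 0.15]},
    {"dp": [0, 0, 0.003], "rot": [0, 0, 0.2]},
    {"dp": [0, 0, 0.003], "rot": [0, 0, 0.25]},
    {"dp": [0, 0, 0.003], "rot": [0, 0, 0.3]},
    {"dp": [0, 0, 0.003], "rot": [0, 0, 0.35]},
    {"dp": [0, 0, 0.003], "rot": [0, 0, 0.4]},
    {"dp": [0, 0, 0.003], "rot": [0, 0, 0.45]},
    {"dp": [0, 0, 0.003], "rot": [0, 0, 0.5]},
    {"dp": [0, 0, 0.003], "rot": [0, 0, 0.55]},
    {"dp": [0, 0, 0.003], "rot": [0, 0, 0.6]},
  ],
)

```text
time: 22.6
eef_pos: [0.6683, -0.0099, 0.0996]
tool_rot: [-0.642, 0.767, 0.001, 0.0]
ft_force: [-2.1, 5.0, 10.4]
width: 0.0216
```

```bash
python3 plan.py
python3 - <<'E'
from h import *
c=ctrl.capture("side"); crop(c["pixels"],190,130,90,90,7,"c4")
E
```

```text
t 22.6 pos [ 0.6683 -0.0099  0.0996] th -1.7483 tilt [-0.0001  0.0015] j [-0.03  0.63  1.6   0.    0.91  1.71] F [-2.1  5.  10.4] T [1.2  0.47 0.07] w 0.0216
```

View pics/c4.png

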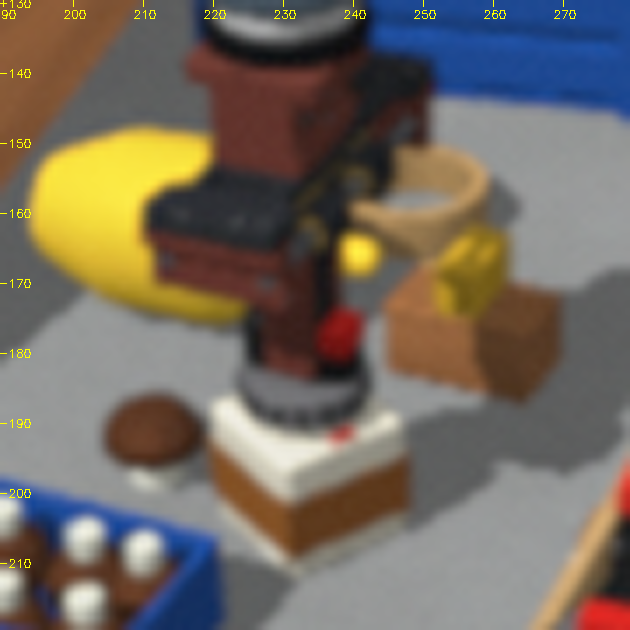

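Call:
move_arm(
  moves=[
    {"dp": [0, 0, 0.001], "rot": [0, 0, 0.04]},
    {"dp": [0, 0, 0.001], "rot": [0, 0, 0.08]},
    {"dp": [0, 0, 0.001], "rot": [0, 0, 0.12]},
    {"dp": [0, 0, 0.001], "rot": [0, 0, 0.16]},
    {"dp": [0, 0, 0.001], "rot": [0, 0, 0.2]},
    {"dp": [0, 0, 0.001], "rot": [0, 0, 0.23]},
    {"dp": [0, 0, 0.001], "rot": [0, 0, 0.26]},
    {"dp": [0, 0, 0.001], "rot": [0, 0, 0.28]},
    {"dp": [0, 0, 0.001], "rot": [0, 0, 0.3]},
    {"dp": [0, 0, 0.001], "rot": [0, 0, 0.32]},
    {"dp": [0, 0, 0.001], "rot": [0, 0, 0.32]},
  ],
)

```text
time: 23.57
eef_pos: [0.6697, -0.0106, 0.0996]
tool_rot: [-0.355, 0.935, -0.0, 0.001]
ft_force: [0.5, 2.5, 8.1]
width: 0.0219
```

```bash
python3 plan.py
python3 - <<'E'
from h import *
c=ctrl.capture("side"); crop(c["pixels"],190,130,90,90,7,"c5")
E
```

```text
t 23.57 pos [ 0.6697 -0.0106  0.0996] th -2.415 tilt [0.0028 0.0002] j [-0.03  0.63  1.6   0.    0.91  2.38] F [0.5 2.5 8.1] T [ 0.51 -0.15 -0.01] w 0.0219
```

View pics/c5.png

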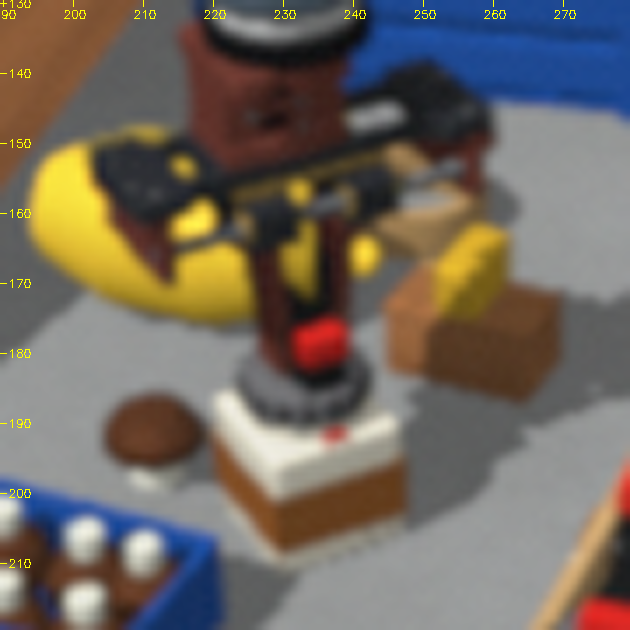

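```bash
cat > ovj.py <<'E'
from fit import *
import sys
x,y=map(float,sys.argv[1:3]); ys=list(map(float,sys.argv[3:-1])); h=.035
s=ctrl.capture("side"); q=proj(s,[x,y,.03])[0]; u0,v0=int(q[0])-25,int(q[1])-30; sc=11
crop(s["pixels"],u0,v0,52,52,sc,sys.argv[-1]); im=cv2.imread(f"pics/{sys.argv[-1]}.png")
for yaw,col in zip(ys,((0,255,0),(0,0,255))):
    for z in(.0,.07): draw(im,s,(x,y,yaw),[(h,h),(-h,h),(-h,-h),(h,-h)],z,col,sc,u0,v0)
cv2.imwrite(f"pics/{sys.argv[-1]}.png",im)
E
python3 ovj.py .6697 -.0106 2.297 2.421 c6
```

```text
(no output)
```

View pics/c6.png

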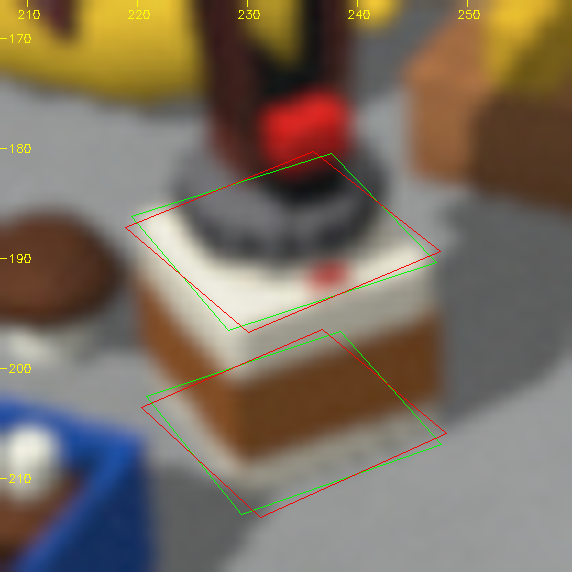

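The jar's edges (slope −0.33) match the wing yaw, so cap R is home. A last nudge, then lift.

Call:
move_arm(
  moves=[
    {"dp": [0, 0, 0], "rot": [0, 0, 0.015]},
    {"dp": [0, 0, 0], "rot": [0, 0, 0.03]},
    {"dp": [0, 0, 0], "rot": [0, 0, 0.04]},
    {"dp": [0, 0, 0], "rot": [0, 0, 0.04]},
  ],
)

```text
time: 24.0
eef_pos: [0.6696, -0.011, 0.0996]
tool_rot: [-0.316, 0.949, -0.001, 0.001]
ft_force: [-0.0, 0.6, 8.7]
width: 0.0218
```

```bash
python3 plan.py .669 -.0106 .24 -2.498 .4626 .0227 .24 -1.729; python3 ovj.py .6697 -.0106 2.214 2.297 c7
```

```text
t 24.0 pos [ 0.6696 -0.011   0.0996] th -2.4976 tilt [ 0.0028 -0.0002] j [-0.03  0.63  1.6  -0.    0.91  2.46] F [-0.   0.6  8.7] T [ 0.21 -0.17  0.12] w 0.0218
dp [0.0, 0.0008, -0.2809] rot [-0.0009, 0.001, 0.0002]
dp [0.2901, 0.3019, -0.2821] rot [-0.0012, 0.0006, -0.367]
```

View pics/c7.png

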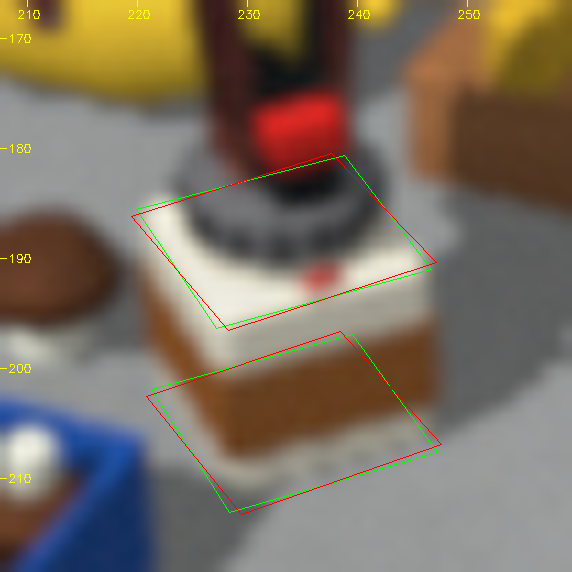

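R follows the cap with a torque of 0.12 Nm, so it is home. Carry to slot 3.

Call:
move_arm(
  moves=[
    {"dp": [0, 0, -0.05], "rot": [0, 0, 0]},
    {"dp": [0, 0, -0.12], "rot": [0, 0, 0]},
    {"dp": [0, 0, -0.19], "rot": [0, 0, -0.02]},
    {"dp": [0.02, 0.02, -0.23], "rot": [0, 0, -0.05]},
    {"dp": [0.06, 0.06, -0.24], "rot": [0, 0, -0.09]},
    {"dp": [0.105, 0.11, -0.24], "rot": [0, 0, -0.13]},
    {"dp": [0.155, 0.16, -0.24], "rot": [0, 0, -0.18]},
    {"dp": [0.205, 0.21, -0.24], "rot": [0, 0, -0.23]},
    {"dp": [0.25, 0.26, -0.24], "rot": [0, 0, -0.28]},
    {"dp": [0.28, 0.29, -0.24], "rot": [0, 0, -0.32]},
    {"dp": [0.29, 0.302, -0.24], "rot": [-0.001, 0, -0.35]},
    {"dp": [0.29, 0.302, -0.24], "rot": [-0.001, 0, -0.367]},
  ],
)

```text
time: 25.05
eef_pos: [0.4578, 0.0227, 0.2171]
tool_rot: [-0.651, 0.759, 0.002, -0.002]
ft_force: [0.3, -0.1, -4.2]
width: 0.0219
```

```bash
python3 plan.py .4626 .0227 .12 -1.729
python3 - <<'E'
from h import *
c=ctrl.capture("side"); crop(c["pixels"],190,110,150,150,5,"c8")
E
```

```text
t 25.05 pos [0.4578 0.0227 0.2171] th -1.7244 tilt [-0.0066  0.0009] j [0.02 0.19 1.99 0.   0.97 1.75] F [ 0.3 -0.1 -4.2] T [0.02 0.05 0.05] w 0.0219
dp [-0.0014, -0.0107, 0.1941] rot [0.0032, -0.0001, 0.0022]
```

View pics/c8.png

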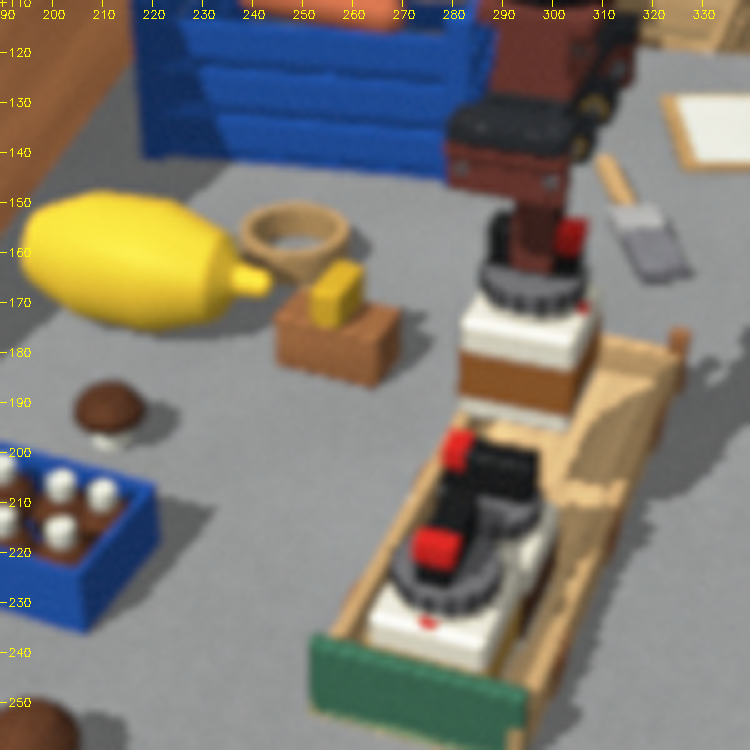

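Call:
move_arm(
  moves=[
    {"dp": [0, 0, 0.03], "rot": [0, 0, 0.002]},
    {"dp": [0, 0, 0.08], "rot": [0, 0, 0.002]},
    {"dp": [0, 0, 0.13], "rot": [0, 0, 0.002]},
    {"dp": [0, -0.001, 0.17], "rot": [0.001, 0, 0.002]},
    {"dp": [0, -0.001, 0.195], "rot": [0.001, 0, 0.002]},
    {"dp": [0, -0.001, 0.195], "rot": [0.001, 0, 0.002]},
    {"dp": [0, -0.001, 0.195], "rot": [0.001, 0, 0.002]},
    {"dp": [0, -0.001, 0.195], "rot": [0.001, 0, 0.002]},
  ],
)

```text
time: 25.77
eef_pos: [0.4623, 0.0224, 0.1208]
tool_rot: [-0.648, 0.762, 0.0, 0.0]
ft_force: [0.2, 0.2, -4.6]
width: 0.0219
```

```bash
python3 plan.py .4626 .0227 .109 -1.729
python3 - <<'E'
from h import *
c=ctrl.capture("side"); crop(c["pixels"],240,150,90,110,6,"c9")
c=ctrl.capture("top"); crop(c["pixels"],190,195,100,75,8,"c10")
E
```

```text
t 25.77 pos [0.4623 0.0224 0.1208] th -1.7328 tilt [-0.      0.0005] j [0.02 0.35 2.05 0.   0.74 1.75] F [ 0.2  0.2 -4.6] T [0.05 0.01 0.01] w 0.0219
dp [-0.0007, -0.0006, 0.0236] rot [0.0, 0.0002, -0.0018]
```

View pics/c9.png

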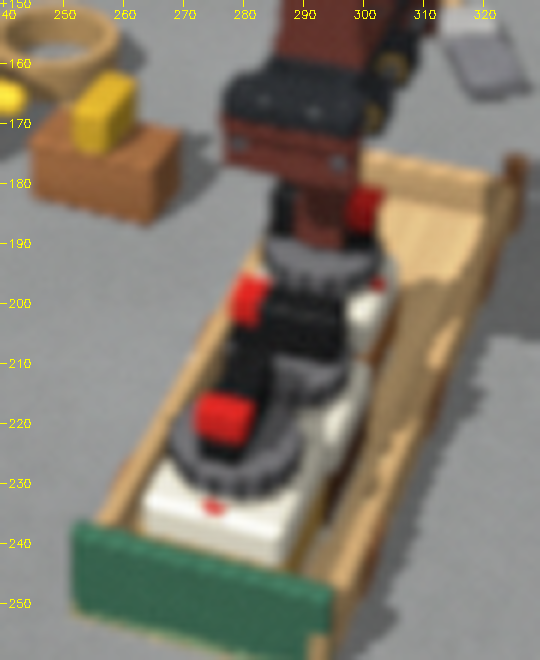

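View pics/c10.png

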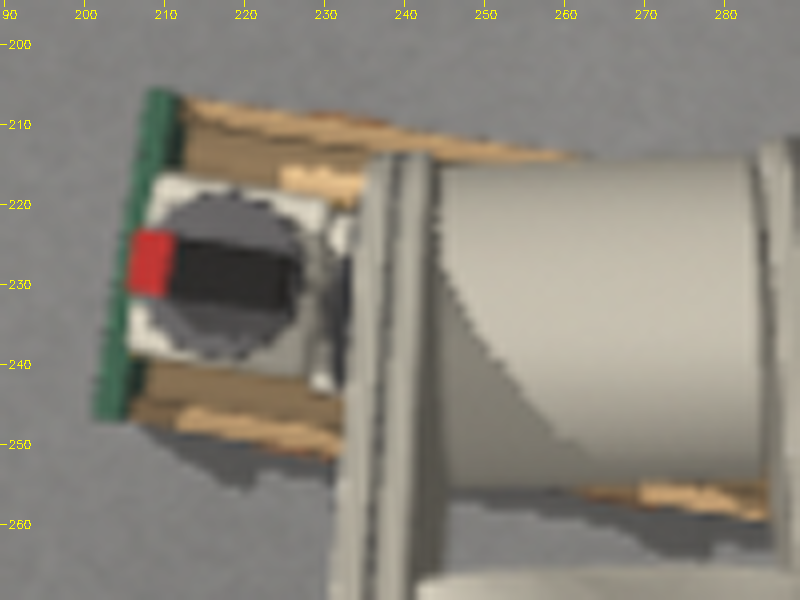

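Call:
move_arm(
  moves=[
    {"dp": [0, 0, 0.008], "rot": [0, 0, 0]},
    {"dp": [0, 0, 0.016], "rot": [0, 0, 0]},
    {"dp": [0, 0, 0.022], "rot": [0, 0, 0]},
    {"dp": [0, 0, 0.025], "rot": [0, 0, 0]},
    {"dp": [0, 0, 0.025], "rot": [0, 0, 0]},
    {"dp": [-0.006, 0, 0.025], "rot": [0, 0, 0]},
    {"dp": [-0.011, 0, 0.025], "rot": [0, 0, 0]},
    {"dp": [-0.015, 0, 0.025], "rot": [0, 0, 0]},
    {"dp": [-0.018, 0, 0.025], "rot": [0, 0, 0]},
    {"dp": [-0.02, 0, 0.025], "rot": [0, 0, 0]},
    {"dp": [-0.02, 0, 0.025], "rot": [0, 0, 0]},
  ],
)

```text
time: 26.78
eef_pos: [0.4633, 0.0318, 0.1079]
tool_rot: [-0.648, 0.761, -0.0, -0.001]
ft_force: [-0.7, -6.1, -2.0]
width: 0.0221
```

```bash
python3 plan.py .4642 .0326 .1075 -1.729
```

```text
t 26.78 pos [0.4633 0.0318 0.1079] th -1.7311 tilt [-0.0007 -0.001 ] j [ 0.04  0.38  2.05 -0.    0.71  1.78] F [-0.7 -6.1 -2. ] T [-1.22  0.13 -0.04] w 0.0221
dp [-0.0019, -0.0015, 0.0007] rot [0.0003, -0.0005, -0.001]
```

Call:
move_arm(
  moves=[
    {"dp": [-0.003, 0, 0], "rot": [0, 0, 0]},
    {"dp": [-0.005, 0, 0.001], "rot": [0, 0, 0]},
    {"dp": [-0.007, 0, 0.001], "rot": [0, 0, 0]},
    {"dp": [-0.007, 0, 0.001], "rot": [0, 0, 0]},
  ],
)

```text
time: 27.12
eef_pos: [0.4637, 0.0324, 0.108]
tool_rot: [-0.649, 0.761, -0.002, -0.002]
ft_force: [-3.2, -25.2, 7.6]
width: 0.0217
```

Call:
move_arm(
  moves=[
    {"dp": [0.002, 0, 0], "rot": [0, 0, 0]},
    {"dp": [0.005, 0, 0], "rot": [0, 0, 0]},
    {"dp": [0.005, 0, 0], "rot": [0, 0, 0]},
  ],
)

```text
time: 27.37
eef_pos: [0.4636, 0.0319, 0.1078]
tool_rot: [-0.648, 0.762, -0.001, -0.001]
ft_force: [-1.3, -10.5, 2.2]
width: 0.0218
```

Call:
move_arm(
  moves=[
    {"dp": [0.001, 0, 0], "rot": [0, 0, 0]},
    {"dp": [0.001, 0, 0], "rot": [0, 0, 0]},
    {"dp": [0.001, 0, 0], "rot": [0, 0, 0]},
    {"dp": [0.001, 0, 0], "rot": [0, 0, 0]},
  ],
  gripper=0.45,
)

```text
time: 27.7
eef_pos: [0.4638, 0.0331, 0.1075]
tool_rot: [-0.648, 0.762, 0.0, 0.0]
ft_force: [0.4, -0.0, -0.7]
width: 0.0394
```

```bash
python3 plan.py .46 .03 .2 -1.729 .6191 -.164 .2 -1.782
```

```text
t 27.7 pos [0.4638 0.0331 0.1075] th -1.7321 tilt [0.0002 0.0006] j [0.05 0.38 2.05 0.   0.71 1.78] F [ 0.4 -0.  -0.7] T [0.05 0.03 0.01] w 0.0394
dp [0.0071, 0.0065, -0.1849] rot [-0.0, 0.0003, -0.0015]
dp [0.339, -0.3699, -0.1851] rot [-0.0, 0.0003, 0.0238]
```

Call:
move_arm(
  moves=[
    {"dp": [0, 0, -0.06], "rot": [0, 0, 0]},
    {"dp": [0, 0, -0.12], "rot": [0, 0, 0]},
    {"dp": [0.01, -0.01, -0.18], "rot": [0, 0, -0.05]},
    {"dp": [0.05, -0.06, -0.185], "rot": [0, 0, -0.1]},
    {"dp": [0.1, -0.11, -0.185], "rot": [0, 0, -0.16]},
    {"dp": [0.155, -0.17, -0.185], "rot": [0, 0, -0.22]},
    {"dp": [0.21, -0.23, -0.185], "rot": [0, 0, -0.28]},
    {"dp": [0.265, -0.29, -0.185], "rot": [0, 0, -0.34]},
    {"dp": [0.31, -0.34, -0.185], "rot": [0, 0, -0.4]},
    {"dp": [0.339, -0.37, -0.185], "rot": [0, 0, -0.46]},
    {"dp": [0.339, -0.37, -0.185], "rot": [0, 0, -0.52]},
    {"dp": [0.339, -0.37, -0.185], "rot": [0, 0, -0.58]},
  ],
  gripper=0.6,
)

```text
time: 28.7
eef_pos: [0.6195, -0.1654, 0.1992]
tool_rot: [0.967, -0.256, -0.0, -0.0]
ft_force: [-0.4, 0.3, -0.3]
width: 0.0527
```

```bash
python3 plan.py .6191 -.164 .2 -.211
python3 - <<'E'
from h import *
c=ctrl.capture("side"); crop(c["pixels"],235,155,100,110,7,"d1")
c=ctrl.capture("top"); crop(c["pixels"],195,200,80,60,10,"d2"); crop(c["pixels"],190,130,160,130,5,"d3")
E
```

```text
t 28.7 pos [ 0.6195 -0.1654  0.1992] th -0.5182 tilt [-0.0005  0.0006] j [-0.28  0.47  1.61  0.    1.06  0.24] F [-0.4  0.3 -0.3] T [-0.03  0.02 -0.07] w 0.0527
dp [-0.0022, -0.0021, -0.0017] rot [-0.0002, 0.0003, -0.1467]
```

View pics/d1.png

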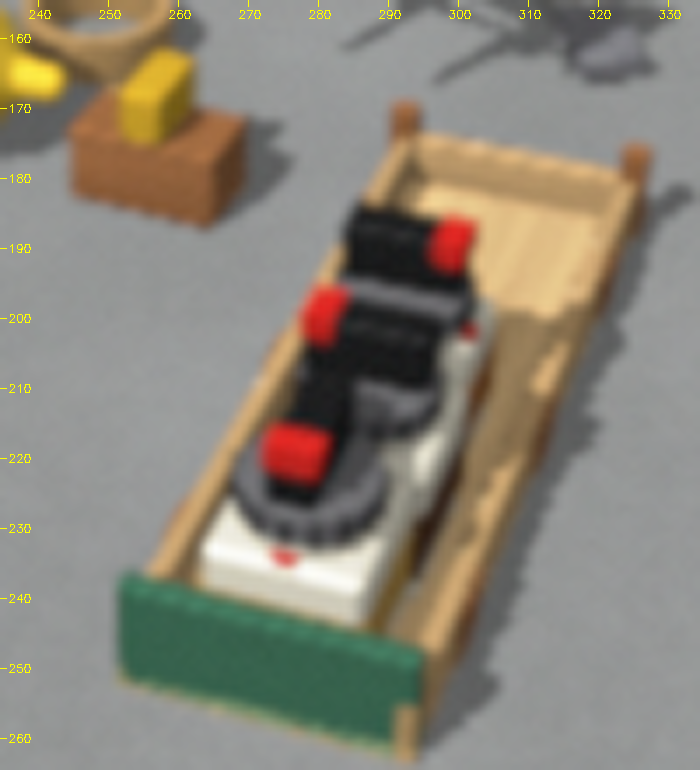

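View pics/d2.png

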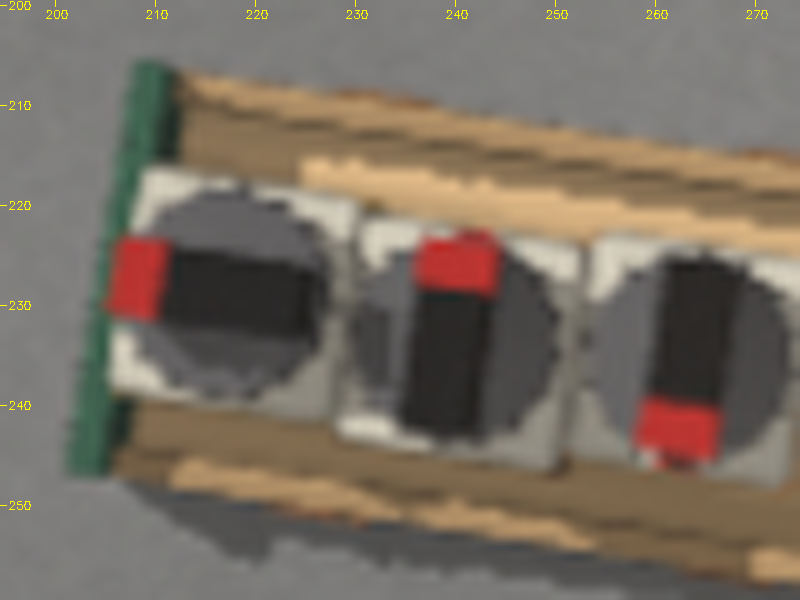

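View pics/d3.png

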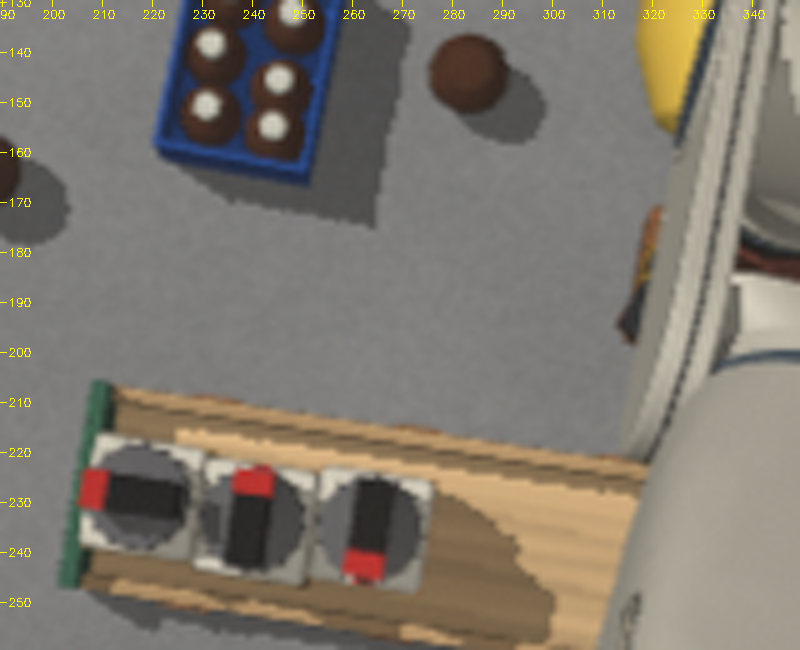

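The row is in, but Q sits about 1 px (~3 mm) towards −x of its neighbours: the P/Q edge step is at (231,221) and the Q/R step at (254,224). Checking against nominal outlines.

```bash
cat > row.py <<'E'
from fit import *
import sys
a=-.158; T0=np.array([.461,.0128])+R(a)@np.array([0,.195]); h=.035
t=ctrl.capture("top"); u0,v0,w,hh,sc=198,205,82,50,9
crop(t["pixels"],u0,v0,w,hh,sc,sys.argv[1]); im=cv2.imread(f"pics/{sys.argv[1]}.png")
for i,col in enumerate(((0,255,0),(0,0,255),(255,255,0))):
    c=T0+R(a)@np.array([0,-.035-.07*i]); print(np.round(c,4))
    draw(im,t,(*c,a),[(h,h),(-h,h),(-h,-h),(h,-h)],.07,col,sc,u0,v0)
    draw(im,t,(*c,a),[(.003,0),(-.003,0)],.132,(255,0,255),sc,u0,v0)
cv2.imwrite(f"pics/{sys.argv[1]}.png",im)
E
sed -i 's/,.07,col/,.078,col/' row.py; python3 row.py d4
```

```text
[0.4862 0.1708]
[0.4752 0.1017]
[0.4641 0.0326]
```

View pics/d4.png

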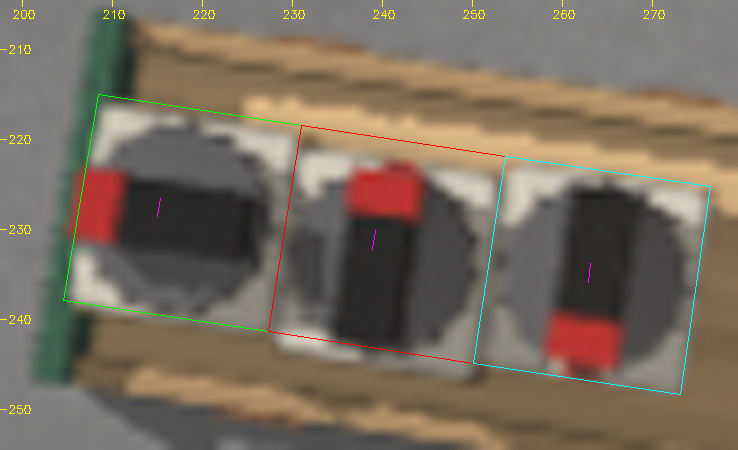

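Q is about 3.5 mm towards −x of P and R, which are centred. I'll re-grip Q by its wing and slide it across.

```bash
python3 plan.py .4744 .101 .2 -1.729 .4744 .101 .1085 -1.729
```

```text
t 28.85 pos [ 0.6188 -0.1641  0.1994] th -0.526 tilt [-0.001   0.0007] j [-0.28  0.47  1.61  0.    1.06  0.25] F [ 0.2  0.1 -0.5] T [-0.03 -0.02  0.02] w 0.053
dp [-0.5159, -0.3136, -0.0006] rot [0.0003, 0.0005, 0.5744]
dp [-0.5157, -0.3135, 0.1824] rot [0.0003, 0.0005, 0.5744]
```

Call:
move_arm(
  moves=[
    {"dp": [-0.05, -0.03, -0.01], "rot": [0, 0, 0.05]},
    {"dp": [-0.11, -0.067, -0.01], "rot": [0, 0, 0.11]},
    {"dp": [-0.17, -0.103, -0.01], "rot": [0, 0, 0.17]},
    {"dp": [-0.23, -0.14, -0.01], "rot": [0, 0, 0.23]},
    {"dp": [-0.29, -0.176, -0.01], "rot": [0, 0, 0.29]},
    {"dp": [-0.35, -0.213, -0.01], "rot": [0, 0, 0.35]},
    {"dp": [-0.41, -0.249, -0.01], "rot": [0, 0, 0.41]},
    {"dp": [-0.46, -0.28, -0.01], "rot": [0, 0, 0.46]},
    {"dp": [-0.5, -0.304, 0], "rot": [0, 0, 0.51]},
    {"dp": [-0.516, -0.3135, 0], "rot": [0, 0, 0.56]},
    {"dp": [-0.516, -0.3135, 0], "rot": [0, 0, 0.574]},
    {"dp": [-0.516, -0.3135, 0], "rot": [0, 0, 0.574]},
  ],
  gripper=0.4,
)

```text
time: 29.85
eef_pos: [0.4729, 0.1014, 0.2001]
tool_rot: [-0.65, 0.76, 0.0, 0.0]
ft_force: [0.2, -0.9, 0.5]
width: 0.0353
```

```bash
python3 plan.py .4744 .101 .15 -1.729 .4744 .101 .1085 -1.729
```

```text
t 29.85 pos [0.4729 0.1014 0.2001] th -1.7275 tilt [-0.0002  0.0005] j [0.19 0.25 1.95 0.   0.94 1.91] F [ 0.2 -0.9  0.5] T [0.01 0.   0.04] w 0.0353
dp [0.0004, -0.003, 0.1002] rot [0.0002, 0.0002, 0.0007]
dp [0.0005, -0.0031, 0.1832] rot [0.0002, 0.0002, 0.0007]
```

Call:
move_arm(
  moves=[
    {"dp": [0.001, -0.002, 0.03], "rot": [0, 0, 0]},
    {"dp": [0.001, -0.002, 0.07], "rot": [0, 0, 0]},
    {"dp": [0.001, -0.002, 0.11], "rot": [0, 0, 0]},
    {"dp": [0.001, -0.002, 0.14], "rot": [0, 0, 0]},
    {"dp": [0.001, -0.002, 0.165], "rot": [0, 0, 0]},
    {"dp": [0.001, -0.002, 0.18], "rot": [0, 0, 0]},
    {"dp": [0.001, -0.002, 0.182], "rot": [0, 0, 0]},
    {"dp": [0.001, -0.002, 0.182], "rot": [0, 0, 0]},
  ],
)

```text
time: 30.52
eef_pos: [0.4744, 0.0996, 0.1088]
tool_rot: [-0.65, 0.76, 0.0, -0.0]
ft_force: [0.4, 1.2, 0.7]
width: 0.0354
```

```bash
python3 plan.py .4744 .101 .1085 -1.729
```

```text
t 30.52 pos [0.4744 0.0996 0.1088] th -1.7257 tilt [-0.001   0.0003] j [0.18 0.4  2.01 0.   0.73 1.91] F [0.4 1.2 0.7] T [ 0.01 -0.02  0.01] w 0.0354
dp [-0.0027, 0.0004, 0.0006] rot [0.0005, 0.0001, 0.0016]
```

Close lightly, and then slide 3.5 mm along tool −y.

Call:
move_arm(
  moves=[
    {"dp": [-0.002, 0, 0], "rot": [0, 0, 0.001]},
    {"dp": [-0.003, 0, 0], "rot": [0, 0, 0.001]},
    {"dp": [-0.003, 0, 0], "rot": [0, 0, 0.001]},
    {"dp": [-0.003, 0, 0], "rot": [0, 0, 0.001]},
    {"dp": [-0.003, 0, 0], "rot": [0, 0, 0.001]},
  ],
  gripper=0,
  force=30,
)

```text
time: 30.93
eef_pos: [0.4752, 0.1008, 0.1097]
tool_rot: [-0.65, 0.76, -0.0, 0.0]
ft_force: [0.2, -4.9, 4.0]
width: 0.0221
```

```bash
python3 plan.py
```

```text
t 30.93 pos [0.4752 0.1008 0.1097] th -1.7266 tilt [ 0.001  -0.0003] j [ 0.18  0.4   2.01 -0.    0.73  1.91] F [ 0.2 -4.9  4. ] T [-0.87  0.06  0.07] w 0.0221
```

Call:
move_arm(
  moves=[
    {"dp": [0, -0.002, 0], "rot": [0, 0, 0]},
    {"dp": [0, -0.004, 0], "rot": [0, 0, 0]},
    {"dp": [0, -0.006, 0], "rot": [0, 0, 0]},
    {"dp": [0, -0.007, 0], "rot": [0, 0, 0]},
    {"dp": [0, -0.007, 0], "rot": [0, 0, 0]},
    {"dp": [0, -0.007, 0], "rot": [0, 0, 0]},
  ],
)

```text
time: 31.43
eef_pos: [0.4763, 0.1005, 0.1098]
tool_rot: [-0.65, 0.76, 0.001, -0.002]
ft_force: [-8.1, -2.9, 16.9]
width: 0.022
```

```bash
python3 plan.py
```

```text
t 31.43 pos [0.4763 0.1005 0.1098] th -1.7273 tilt [-0.004 -0.   ] j [0.18 0.4  2.   0.   0.74 1.91] F [-8.1 -2.9 16.9] T [-0.38  1.73  0.05] w 0.022
```

Call:
move_arm(
  moves=[
    {"dp": [0, 0, -0.002], "rot": [0, 0, 0]},
    {"dp": [0, 0, -0.004], "rot": [0, 0, 0]},
    {"dp": [0, 0, -0.006], "rot": [0, 0, 0]},
    {"dp": [0, 0, -0.006], "rot": [0, 0, 0]},
    {"dp": [0, 0, -0.006], "rot": [0, 0, 0]},
  ],
)

```text
time: 31.85
eef_pos: [0.4776, 0.1004, 0.1116]
tool_rot: [-0.65, 0.76, 0.001, -0.001]
ft_force: [-1.7, -4.3, -3.7]
width: 0.0216
```

```bash
python3 plan.py
```

```text
t 31.85 pos [0.4776 0.1004 0.1116] th -1.727 tilt [-0.0018 -0.0001] j [0.18 0.4  2.   0.   0.74 1.91] F [-1.7 -4.3 -3.7] T [-0.74  0.43  0.06] w 0.0216
```

Call:
move_arm(
  moves=[
    {"dp": [0, -0.002, 0], "rot": [0, 0, 0]},
    {"dp": [0, -0.002, 0], "rot": [0, 0, 0]},
    {"dp": [0, -0.002, 0.003], "rot": [0, 0, 0]},
    {"dp": [0, -0.002, 0.004], "rot": [0, 0, 0]},
    {"dp": [0, -0.002, 0.004], "rot": [0, 0, 0]},
  ],
)

```text
time: 32.27
eef_pos: [0.4789, 0.1001, 0.1099]
tool_rot: [-0.65, 0.76, 0.0, -0.001]
ft_force: [-2.9, -5.4, -0.7]
width: 0.0219
```

```bash
python3 plan.py
```

```text
t 32.27 pos [0.4789 0.1001 0.1099] th -1.727 tilt [-0.0013 -0.0003] j [ 0.18  0.4   2.   -0.    0.74  1.91] F [-2.9 -5.4 -0.7] T [-1.09  0.53 -0.02] w 0.0219
```

Call:
move_arm(
  moves=[
    {"dp": [0, 0, 0], "rot": [0, 0, 0]},
    {"dp": [0, 0, 0], "rot": [0, 0, 0]},
    {"dp": [0, 0, 0], "rot": [0, 0, 0]},
    {"dp": [0, 0, 0], "rot": [0, 0, 0]},
  ],
  gripper=0.4,
)

```text
time: 32.6
eef_pos: [0.4799, 0.1009, 0.1102]
tool_rot: [-0.65, 0.76, 0.0, 0.001]
ft_force: [-0.8, -0.1, 0.5]
width: 0.035
```

```bash
python3 plan.py .476 .1 .2 -1.73 .6191 -.164 .2 -.8
```

```text
t 32.6 pos [0.4799 0.1009 0.1102] th -1.7272 tilt [0.001 0.001] j [0.18 0.4  2.   0.   0.74 1.91] F [-0.8 -0.1  0.5] T [-0.03  0.04  0.02] w 0.035
dp [0.0027, 0.0073, -0.1796] rot [-0.0004, 0.0006, 0.0013]
dp [0.4797, -0.3577, -0.1798] rot [-0.0006, 0.0003, -0.4427]
```

Lift clear, return to the block and look.

Call:
move_arm(
  moves=[
    {"dp": [0, 0, -0.06], "rot": [0, 0, 0]},
    {"dp": [0, 0, -0.12], "rot": [0, 0, 0]},
    {"dp": [0.02, -0.015, -0.18], "rot": [0, 0, -0.05]},
    {"dp": [0.09, -0.067, -0.18], "rot": [0, 0, -0.11]},
    {"dp": [0.155, -0.115, -0.18], "rot": [0, 0, -0.17]},
    {"dp": [0.22, -0.165, -0.18], "rot": [0, 0, -0.23]},
    {"dp": [0.285, -0.213, -0.18], "rot": [0, 0, -0.29]},
    {"dp": [0.35, -0.26, -0.18], "rot": [0, 0, -0.35]},
    {"dp": [0.41, -0.306, -0.18], "rot": [0, 0, -0.41]},
    {"dp": [0.46, -0.343, -0.18], "rot": [0, 0, -0.47]},
    {"dp": [0.48, -0.358, -0.18], "rot": [0, 0, -0.53]},
    {"dp": [0.48, -0.358, -0.18], "rot": [0, 0, -0.59]},
  ],
  gripper=0.6,
)

```text
time: 33.6
eef_pos: [0.6204, -0.1678, 0.1997]
tool_rot: [0.965, -0.261, 0.001, -0.0]
ft_force: [-1.2, 0.3, -0.5]
width: 0.0528
```

```bash
python3 plan.py .6191 -.164 .12 -.211; python3 row.py d5;python3 - <<'E'
from h import *
c=ctrl.capture("top"); crop(c["pixels"],195,205,80,50,10,"d6"); 
c=ctrl.capture("side"); crop(c["pixels"],190,110,150,150,5,"d7"); 
E
```

```text
t 33.6 pos [ 0.6204 -0.1678  0.1997] th -0.528 tilt [ 0.0015 -0.0004] j [-0.28  0.47  1.61  0.    1.06  0.25] F [-1.2  0.3 -0.5] T [-0.06  0.01  0.02] w 0.0528
dp [-0.0063, -0.0052, 0.1593] rot [-0.0001, -0.0007, -0.1513]
[0.4862 0.1708]
[0.4752 0.1017]
[0.4641 0.0326]
```

View pics/d6.png

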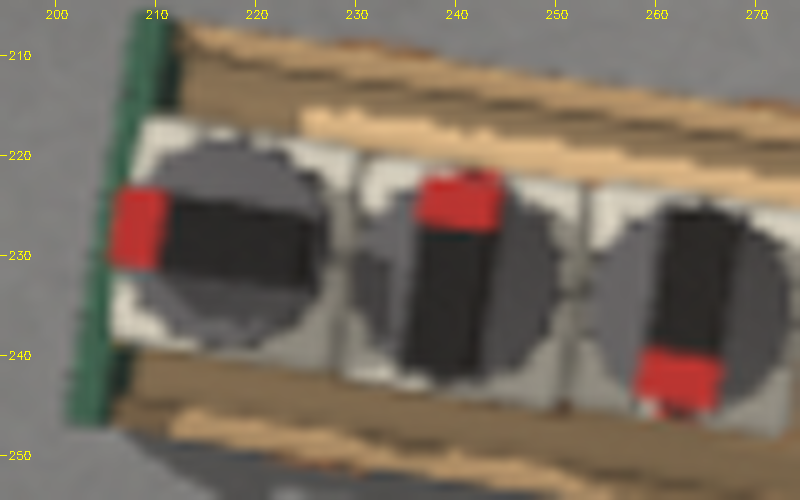

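View pics/d5.png

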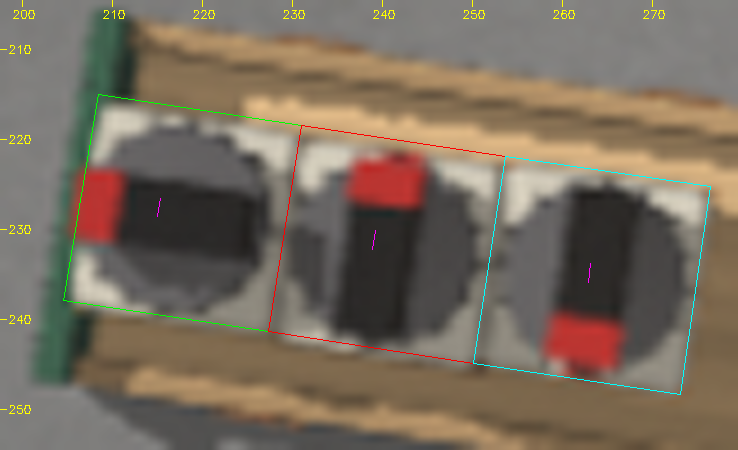

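View pics/d7.png

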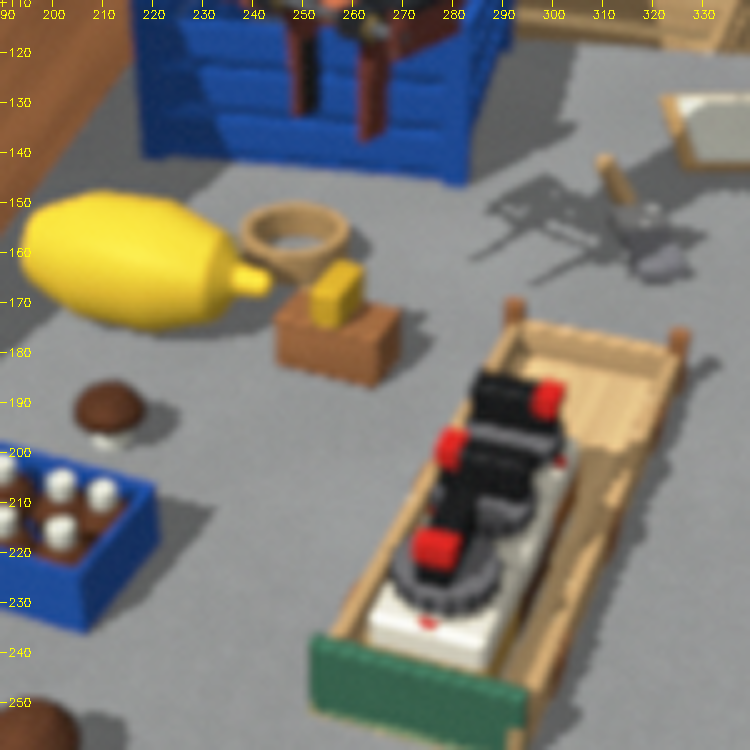

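The row is now straight within about 1 mm and the block is unmoved. Descending on the block.

Call:
move_arm(
  moves=[
    {"dp": [-0.005, -0.005, 0], "rot": [0, 0, -0.05]},
    {"dp": [-0.005, -0.005, 0.02], "rot": [0, 0, -0.1]},
    {"dp": [-0.005, -0.005, 0.06], "rot": [0, 0, -0.151]},
    {"dp": [-0.005, -0.005, 0.11], "rot": [0, 0, -0.151]},
    {"dp": [-0.005, -0.005, 0.16], "rot": [0, 0, -0.151]},
    {"dp": [-0.005, -0.005, 0.2], "rot": [0, 0, -0.151]},
    {"dp": [-0.005, -0.005, 0.22], "rot": [0, 0, -0.151]},
    {"dp": [-0.005, -0.005, 0.22], "rot": [0, 0, -0.151]},
    {"dp": [-0.005, -0.005, 0.22], "rot": [0, 0, -0.151]},
  ],
)

```text
time: 34.5
eef_pos: [0.6178, -0.1605, 0.0899]
tool_rot: [0.994, -0.108, -0.0, -0.0]
ft_force: [0.2, -0.3, 0.1]
width: 0.053
```

```bash
python3 plan.py .6191 -.164 .05 -.211
python3 - <<'E'
from h import *
c=ctrl.capture("side"); crop(c["pixels"],210,110,90,90,7,"e1");
E
```

```text
t 34.5 pos [ 0.6178 -0.1605  0.0899] th -0.2157 tilt [-0.0007  0.0005] j [-0.27  0.61  1.67  0.    0.86 -0.06] F [ 0.2 -0.3  0.1] T [-0.05 -0.01  0.04] w 0.053
dp [0.0042, 0.0063, 0.0798] rot [-0.0002, 0.0004, -0.0022]
```

View pics/e1.png

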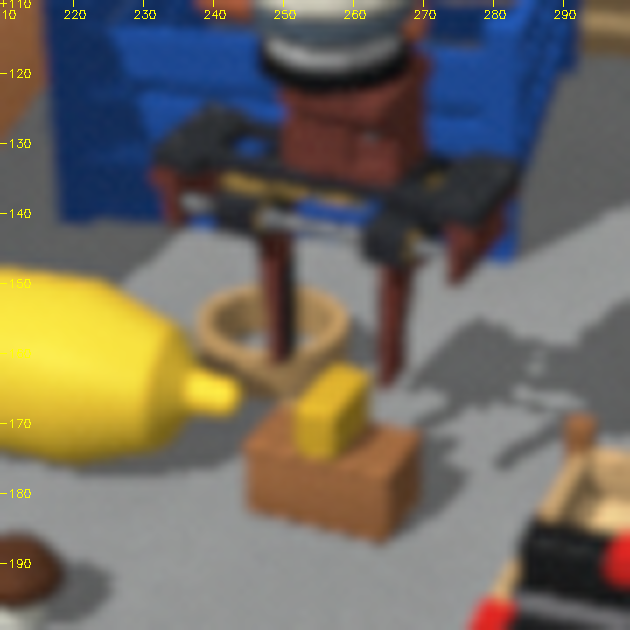

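The fingers are above the ridge and the squash stem (240,166) is close to the left finger. I'll narrow the opening a bit and go down.

Call:
move_arm(
  moves=[
    {"dp": [0.003, 0.006, 0.01], "rot": [0, 0, -0.002]},
    {"dp": [0.003, 0.006, 0.03], "rot": [0, 0, -0.002]},
    {"dp": [0.003, 0.006, 0.05], "rot": [0, 0, -0.002]},
    {"dp": [0.003, 0.006, 0.068], "rot": [0, 0, -0.002]},
    {"dp": [0.003, 0.006, 0.078], "rot": [0, 0, -0.002]},
    {"dp": [0.003, 0.006, 0.078], "rot": [0, 0, -0.002]},
    {"dp": [0.003, 0.006, 0.078], "rot": [0, 0, -0.002]},
  ],
  gripper=0.47,
)

```text
time: 35.13
eef_pos: [0.6181, -0.1641, 0.05]
tool_rot: [0.994, -0.105, -0.001, -0.0]
ft_force: [-0.3, 0.3, -0.2]
width: 0.0418
```

```bash
python3 plan.py .6191 -.164 .05 -.211
python3 - <<'E'
from h import *
c=ctrl.capture("side"); crop(c["pixels"],210,110,90,90,7,"e2");
E
```

```text
t 35.13 pos [ 0.6181 -0.1641  0.05  ] th -0.2106 tilt [-0.0018  0.0008] j [-0.28  0.67  1.68  0.    0.8  -0.07] F [-0.3  0.3 -0.2] T [-0.01  0.   -0.02] w 0.0418
dp [0.002, -0.0007, -0.0001] rot [-0.0002, 0.0009, 0.0002]
```

View pics/e2.png

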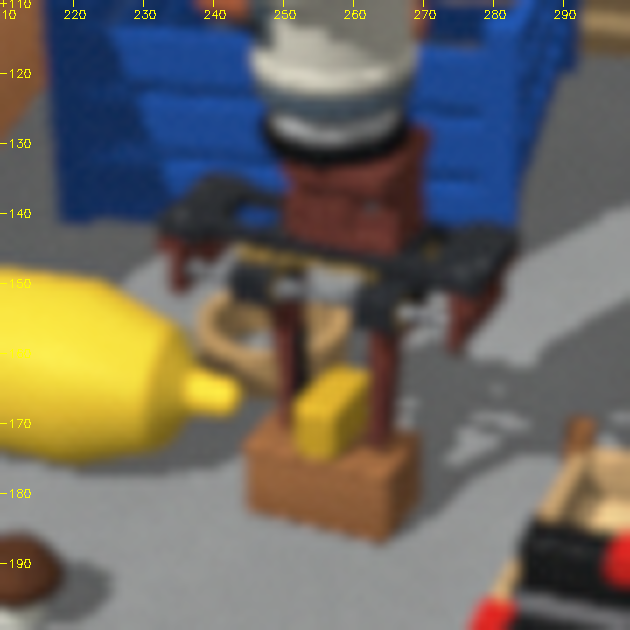

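Fingers straddle the ridge. Close and lift.

Call:
move_arm(
  moves=[
    {"dp": [0.001, 0, 0], "rot": [0, 0, 0]},
    {"dp": [0.001, 0, 0], "rot": [0, 0, 0]},
    {"dp": [0.001, 0, 0], "rot": [0, 0, 0]},
    {"dp": [0.001, 0, 0], "rot": [0, 0, 0]},
    {"dp": [0.001, 0, 0], "rot": [0, 0, 0]},
  ],
  gripper=0,
  force=30,
)

```text
time: 35.6
eef_pos: [0.6195, -0.1645, 0.0512]
tool_rot: [0.994, -0.105, 0.0, -0.0]
ft_force: [0.3, 0.0, 1.7]
width: 0.0235
```

```bash
python3 plan.py .619 -.164 .15 -.211 .4515 -.0465 .15 -.158
```

```text
t 35.6 pos [ 0.6195 -0.1645  0.0512] th -0.2105 tilt [0.0007 0.0001] j [-0.28  0.67  1.68  0.    0.8  -0.07] F [0.3 0.  1.7] T [-0.11 -0.19 -0.03] w 0.0235
dp [-0.001, -0.0007, -0.1977] rot [-0.0001, -0.0003, 0.0002]
dp [-0.3777, -0.1606, -0.1979] rot [-0.0001, -0.0003, -0.0251]
```

Call:
move_arm(
  moves=[
    {"dp": [0, 0, -0.05], "rot": [0, 0, 0]},
    {"dp": [0, 0, -0.11], "rot": [0, 0, 0]},
    {"dp": [0, 0, -0.17], "rot": [0, 0, 0]},
    {"dp": [-0.04, -0.017, -0.198], "rot": [0, 0, -0.005]},
    {"dp": [-0.1, -0.042, -0.198], "rot": [0, 0, -0.01]},
    {"dp": [-0.16, -0.068, -0.198], "rot": [0, 0, -0.015]},
    {"dp": [-0.22, -0.094, -0.198], "rot": [0, 0, -0.02]},
    {"dp": [-0.28, -0.119, -0.198], "rot": [0, 0, -0.025]},
    {"dp": [-0.33, -0.14, -0.198], "rot": [0, 0, -0.025]},
    {"dp": [-0.365, -0.155, -0.198], "rot": [0, 0, -0.025]},
    {"dp": [-0.378, -0.161, -0.198], "rot": [0, 0, -0.025]},
    {"dp": [-0.378, -0.161, -0.198], "rot": [0, 0, -0.025]},
  ],
)

```text
time: 36.6
eef_pos: [0.4496, -0.0455, 0.1498]
tool_rot: [0.997, -0.078, -0.001, -0.0]
ft_force: [0.6, 0.6, -1.3]
width: 0.024
```

```bash
python3 plan.py .4516 -.0464 .07 -.158
python3 - <<'E'
from h import *
c=ctrl.capture("side"); crop(c["pixels"],230,110,110,150,5,"e3");
E
```

```text
t 36.6 pos [ 0.4496 -0.0455  0.1498] th -0.157 tilt [-0.0017  0.0006] j [-0.13  0.29  2.06  0.    0.8   0.03] F [ 0.6  0.6 -1.3] T [-0.03 -0.04 -0.04] w 0.024
dp [0.0046, 0.0013, 0.1596] rot [-0.0001, 0.0009, 0.0005]
```

View pics/e3.png

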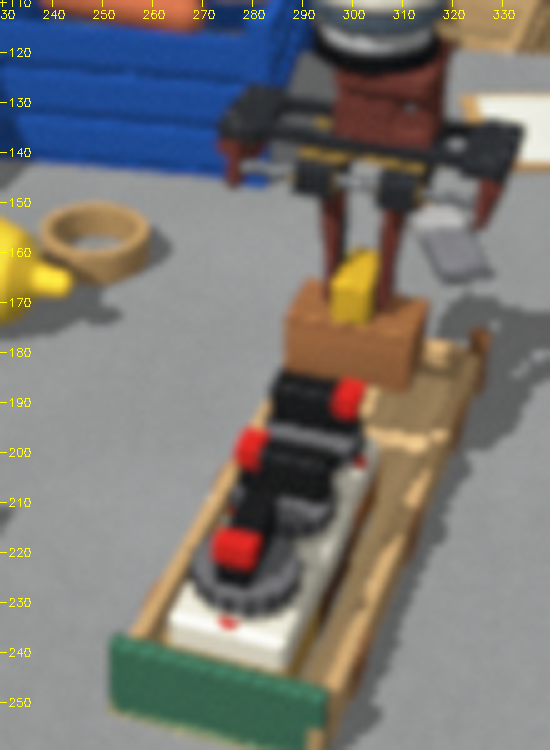

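Call:
move_arm(
  moves=[
    {"dp": [0.002, 0.001, 0.03], "rot": [0, 0, 0]},
    {"dp": [0.002, 0.001, 0.08], "rot": [0, 0, 0]},
    {"dp": [0.002, 0.001, 0.12], "rot": [0, 0, 0]},
    {"dp": [0.002, 0.001, 0.15], "rot": [0, 0, 0]},
    {"dp": [0.002, 0.001, 0.17], "rot": [0, 0, 0]},
    {"dp": [0.002, 0.001, 0.176], "rot": [0, 0, 0]},
    {"dp": [0.002, 0.001, 0.176], "rot": [0, 0, 0]},
    {"dp": [0.002, 0.001, 0.176], "rot": [0, 0, 0]},
  ],
)

```text
time: 37.32
eef_pos: [0.4527, -0.0471, 0.0621]
tool_rot: [0.997, -0.079, 0.0, -0.0]
ft_force: [0.5, -0.3, -1.8]
width: 0.0239
```

```bash
python3 plan.py .4547 -.0267 .06 -.158
```

```text
t 37.32 pos [ 0.4527 -0.0471  0.0621] th -0.1584 tilt [0.0002 0.0003] j [-0.13  0.46  2.09  0.    0.59  0.03] F [ 0.5 -0.3 -1.8] T [-0.04 -0.15 -0.02] w 0.0239
dp [-0.0024, -0.0409, 0.0043] rot [-0.0002, -0.0001, -0.0002]
```

Call:
move_arm(
  moves=[
    {"dp": [-0.002, -0.01, 0.002], "rot": [0, 0, 0]},
    {"dp": [-0.002, -0.02, 0.003], "rot": [0, 0, 0]},
    {"dp": [-0.002, -0.028, 0.004], "rot": [0, 0, 0]},
    {"dp": [-0.002, -0.033, 0.004], "rot": [0, 0, 0]},
    {"dp": [-0.002, -0.037, 0.004], "rot": [0, 0, 0]},
    {"dp": [-0.002, -0.04, 0.004], "rot": [0, 0, 0]},
    {"dp": [-0.002, -0.043, 0.004], "rot": [0, 0, 0]},
    {"dp": [-0.002, -0.045, 0.004], "rot": [0, 0, 0]},
    {"dp": [-0.002, -0.045, 0.004], "rot": [0, 0, 0]},
  ],
)

```text
time: 38.07
eef_pos: [0.4541, -0.0272, 0.0602]
tool_rot: [0.997, -0.078, -0.0, 0.002]
ft_force: [-4.4, -26.8, 3.4]
width: 0.0236
```

```bash
python3 plan.py .4547 -.0267 .06 -.158
```

```text
t 38.07 pos [ 0.4541 -0.0272  0.0602] th -0.1554 tilt [-0.001  -0.0038] j [-0.08  0.46  2.09 -0.01  0.59  0.08] F [ -4.4 -26.8   3.4] T [-4.54  0.52 -0.02] w 0.0236
dp [0.001, -0.0011, 0.0004] rot [0.0019, 0.0002, 0.0013]
```

Call:
move_arm(
  moves=[
    {"dp": [0, 0.003, 0], "rot": [0, 0, 0]},
    {"dp": [0, 0.005, 0.001], "rot": [0, 0, 0]},
    {"dp": [0, 0.005, 0.002], "rot": [0, 0, 0]},
    {"dp": [0, 0.005, 0.002], "rot": [0, 0, 0]},
    {"dp": [0, 0.005, 0.002], "rot": [0, 0, 0]},
  ],
)

```text
time: 38.48
eef_pos: [0.4541, -0.0274, 0.0591]
tool_rot: [0.997, -0.079, -0.0, 0.0]
ft_force: [-1.9, -8.0, 3.1]
width: 0.0234
```

```bash
python3 plan.py
```

```text
t 38.48 pos [ 0.4541 -0.0274  0.0591] th -0.1574 tilt [-0.0004 -0.0005] j [-0.09  0.46  2.09 -0.    0.58  0.07] F [-1.9 -8.   3.1] T [-1.3   0.21 -0.04] w 0.0234
```

Seated on the floor and still pressing 8 N against the row. Release and rise.

Call:
move_arm(
  moves=[
    {"dp": [0, 0.001, 0], "rot": [0, 0, 0]},
    {"dp": [0, 0.001, 0], "rot": [0, 0, 0]},
    {"dp": [0, 0.001, 0], "rot": [0, 0, 0]},
    {"dp": [0, 0.001, 0], "rot": [0, 0, 0]},
    {"dp": [0, 0.001, -0.02], "rot": [0, 0, 0]},
    {"dp": [0, 0.001, -0.06], "rot": [0, 0, 0]},
    {"dp": [0, 0.001, -0.12], "rot": [0, 0, 0]},
    {"dp": [0, 0.001, -0.18], "rot": [0, 0, 0]},
    {"dp": [0, 0.001, -0.24], "rot": [0, 0, 0]},
    {"dp": [0, 0.001, -0.28], "rot": [0, 0, 0]},
    {"dp": [0, 0.001, -0.28], "rot": [0, 0, 0]},
  ],
  gripper=0.5,
)

```text
time: 39.4
eef_pos: [0.4566, -0.0275, 0.2035]
tool_rot: [0.997, -0.079, 0.004, -0.0]
ft_force: [0.9, 1.1, -0.0]
width: 0.0439
```

```bash
python3 plan.py .40 -.43 .22 -.6
```

```text
t 39.4 pos [ 0.4566 -0.0275  0.2035] th -0.158 tilt [ 0.0075 -0.0002] j [-0.09  0.2   2.01  0.    0.92  0.07] F [ 0.9  1.1 -0. ] T [-0.03 -0.06 -0.03] w 0.0439
dp [0.0151, 0.8127, -0.0337] rot [-0.0013, -0.0034, 0.2111]
```

Call:
move_arm(
  moves=[
    {"dp": [0, 0.08, -0.034], "rot": [0, 0, 0.05]},
    {"dp": [0, 0.16, -0.034], "rot": [0, 0, 0.1]},
    {"dp": [0, 0.24, -0.034], "rot": [0, 0, 0.15]},
    {"dp": [0, 0.32, -0.034], "rot": [0, 0, 0.2]},
    {"dp": [0, 0.4, -0.034], "rot": [0, 0, 0.21]},
    {"dp": [0, 0.48, -0.034], "rot": [0, 0, 0.21]},
    {"dp": [0, 0.56, -0.034], "rot": [0, 0, 0.21]},
    {"dp": [0, 0.64, -0.034], "rot": [0, 0, 0.21]},
    {"dp": [0, 0.72, -0.034], "rot": [0, 0, 0.21]},
    {"dp": [0, 0.78, -0.034], "rot": [0, 0, 0.21]},
    {"dp": [0.01, 0.81, -0.034], "rot": [0, 0, 0.21]},
    {"dp": [0.01, 0.81, -0.034], "rot": [0, 0, 0.21]},
  ],
)

```text
time: 40.4
eef_pos: [0.3947, -0.4311, 0.215]
tool_rot: [0.955, -0.296, -0.0, 0.0]
ft_force: [0.1, 0.0, 1.7]
width: 0.0438
```

```bash
sed -i 's/u0,v0,w,hh,sc=198,205,82,50,9/u0,v0,w,hh,sc=198,203,100,62,8/' row.py
python3 - <<'E'
s=open('row.py').read()
s=s.replace("cv2.imwrite(f\"pics/{sys","c=T0+R(a)@np.array([0,-.235]); draw(im,t,(*c,a),[(.042,.025),(-.042,.025),(-.042,-.025),(.042,-.025)],.053,(0,165,255),sc,u0,v0)\ncv2.imwrite(f\"pics/{sys")
open('row.py','w').write(s)
E
python3 row.py f1
python3 - <<'E'
from h import *
c=ctrl.capture("top"); crop(c["pixels"],198,203,100,62,8,"f2"); cv2.imwrite("pics/f4.png",c["pixels"][:,:,::-1])
c=ctrl.capture("side"); crop(c["pixels"],235,155,100,110,7,"f3"); cv2.imwrite("pics/f5.png",c["pixels"][:,:,::-1])
E
```

```text
[0.4862 0.1708]
[0.4752 0.1017]
[0.4641 0.0326]
```

View pics/f1.png

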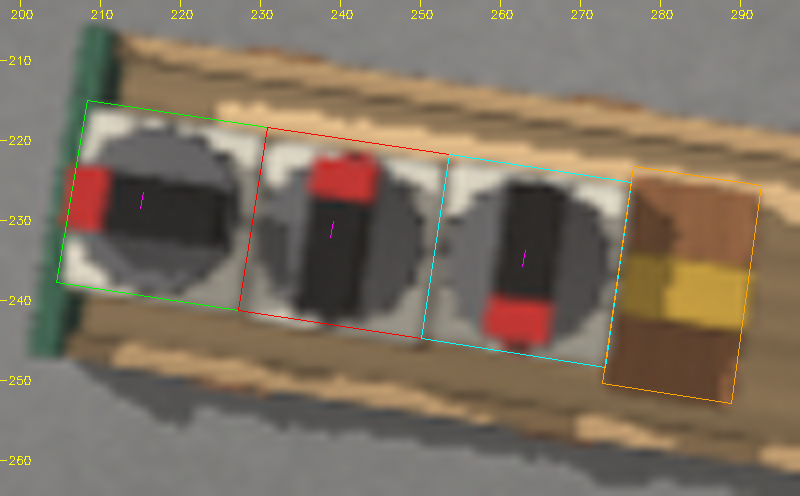

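View pics/f2.png

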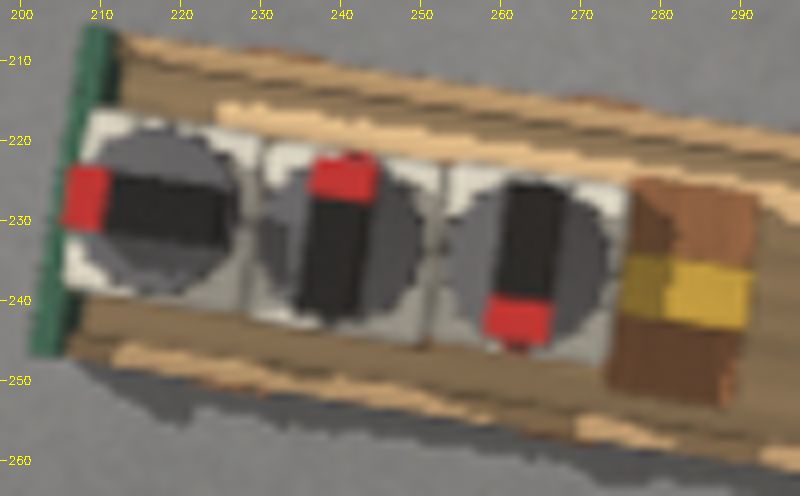

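View pics/f3.png

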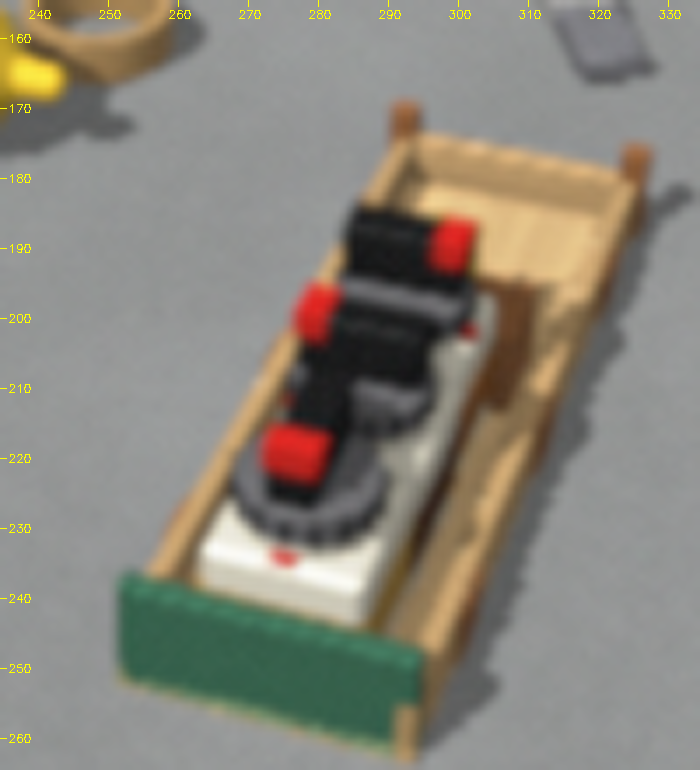

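View pics/f4.png

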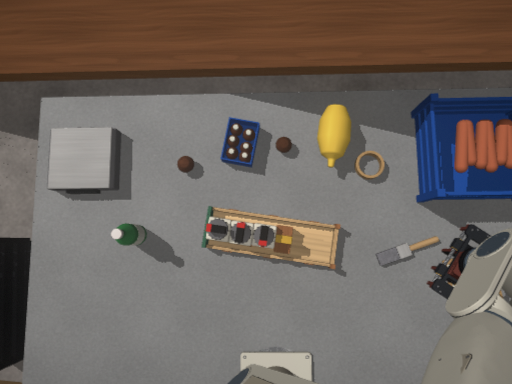

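The top and side views show the three jars and the block matching the nominal outlines to within about 0.5 px (1.5 mm). Red wing ends sit over their marks, the bystanders haven't moved, and the arm is clear. Handing in.

Run:
```python
from bench import ctrl
s=ctrl.sense(); print(s["time"],abs(s["qd"]).max()); print(ctrl.finish_job())
```

```text
40.55 0.01581824141227952
the job is handed in; nothing more can be done
None
```

The job is done and handed in at 40.6 s; the hand-in returns no verdict. Three jars were on the bench. I screwed each cap to its stop before lifting, and at the end of each turn the jar itself turned with the cap. I then stood them in a row against the green end board and butted the block against the last jar, ridge up and along the row.

**Row and block:** in the final pictures the jars and the block lie within about 0.5 px (1.5 mm) of where a flush row would put them. The last push put about 27 N through the whole row. Gripper positions at the pushes gave a spacing of 70 mm between the second and third jars, and about 60 mm from the third jar to the block, as they should be.

**One correction:** after I placed the second jar, it was about 3.5 mm to one side of its neighbours. I slid it back before fetching the block; a step of about 1 mm may remain beside the first jar.

**Caps and bystanders:** the red wing ends sit over their marks. The first jar's wing reads about 0.01–0.02 rad off its body edge, which is within reading error. The other things on the bench look unmoved, and I saw no sign that anything had been knocked.

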